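# Tip the power unit back, slip the glide plate under it and draw it out

### The arm

A 6-joint arm with a two-finger parallel gripper is mounted at the origin on a cart in front of the work surface, level with it; the furniture and walls round the work are solid. World frame = base frame: x ahead of the robot, y to its left, z up, the work surface at z = 0. Lengths are in m, angles in rad, forces in N, time in s.
With the tool pointing down it reaches from about 0.325 to 0.775 m from the base axis. Payload 5.5 kg.
Tool frame: the origin (TCP) lies midway between the tips of the shut fingers; the grasp point (between the pads) lies robot.grip_point_offset behind it (robot.grip_point_offset is the distance from the TCP to the grasp point, in m); z points along the fingers, y is the line along which they close (so a half turn about z gives the same grasp; the last joint's range is limited). The gripper opens to 88 mm and grips with 3 to 60 N. Pads are 20 mm wide; open, the fingers measure 115 mm over their backs; the gripper's body (75 mm by 178 mm) begins 61 mm behind the grasp point.
Start: joints at [-1.182, 0.091, 1.231, -0, 1.82, -0.057], TCP at [0.259, -0.541, 0.198] pointing down, gripper open.
Joint ranges: [-2.87, 2.87], [-0.86, 2.18], [0.17, 2.46], [-1.51, 4.65], [0.06, 2.69], [-2.65, 2.65]. Speed limits (rad/s): [2.57, 2.57, 3.01, 3.14, 3.14, 3.14].

### API

Orientations are given as [roll, pitch, yaw] about the fixed x, y, z axes, in that order (R = Rz(yaw) Ry(pitch) Rx(roll)).
In Python, from station import robot gives the robot as it stands. The module is installed in compiled form; this text tells all that it offers.
- The arm moves only by the tool apply_moves, never from a script. Its argument "series" is a list of rows, each an object of numbers: "wx", "wy", "wz": the turn, a rotation vector about the tool's x, y, z in rad; "x", "y", "z": the shift along the tool's x, y, z in m; "grip": the opening in per cent of the stroke, from 0 (shut) to 100 (fully open). A call has exactly 8 rows; each row is the pose to reach, as a shift and turn from the pose commanded when the call began, along the tool's axes at that moment; what a row does not reach only later rows make up. A row lasts 1/10 s, in which the tool goes at most 50 mm and 8.59 degrees, less where a joint would pass 70% of its speed; a pose out of reach is approached as far as the arm can. A call with a gripper value outside its range is refused whole. The fingers move at their own pace and stop on an object; "force" is the grip in N (left out, the last holds). Time passes only in rows, so rows that repeat a pose let the fingers close, or fill a call up. It gives the time, the measured TCP pose, the force, the opening and the grip force at its end, in the units of the state.
- robot.get_obs(): the state, without advancing time (a new reading comes with each control period).
- robot.read_camera(name): name is "side" or "top" or "wrist"; returns the picture (480x640x3 uint8, red, green, blue); there is no depth.
- robot.camera_info(name): a dict with "mtx" (3x3 intrinsics, pixels), "dist_coeffs" ([k1, k2, p1, p2, k3] as OpenCV has them; the pictures are not rectified), "R" (3x3) and "t" (3): a world point X has camera coordinates R X + t. Camera axes: x right, y down, z forward; pixel columns grow to the right and rows downward; lengths in m; the calibration is good to about 2 mm. A picture is of the moment at which its call begins: read the wrist's pose just before it. camera_info takes no time and is no camera call; for the wrist camera it gives the pose at the moment of the call.
- robot.hand_in(): hands the job in; it is judged then, once.
The state is a dict: "time_s": time; "joint_pos": joint angles; "qvel": joint speeds; "joint_efforts": joint torques, N m; "eef_pos": TCP position; "orientation": TCP orientation; "contact_force": force on the tool from outside, world axes, zero at the start; "wrist_torque": the same for the moment, N m; "width": finger opening in m; "gripper_force": force on a finger pad.
Only numpy, scipy, OpenCV 4.12 (cv2) and the standard library are available. Lean on these libraries where they do the work, as an engineer would, in place of code of your own. Each camera call takes 0.05 s, during which the arm holds its last target. There are 200 camera calls.

### The job

Take the crucible off the steel glide plate and stand it upright on bare worktop out of the way; gently tip the tall power unit back on its rear bottom edge until it leans by itself on the stack of interface boxes, slide the glide plate well under its raised front, square and centred, and gently bring the unit down to stand flat on the plate. Then, so that its rear sockets can be reached, draw plate and unit together away from the stack until the unit's back is at least 150 mm clear of the stack, and let go. Never lift the unit off the bench, let it drop or topple, and leave everything else where it stands.

Things in the scene. Friction and masses are not known exactly. Their poses are not given: they have to be found in the camera images.
- unit: loose power unit: upright white box, black front panel, 90 deep (x) x 96 wide (y) x 200 mm tall, 0.7 to 1 kg, flat rubber base. Origin: centre of its underside; x axis from its front to its back (at first towards the stack, about world -y), z up its height. It balances tipped back 24 degrees and beyond that falls back by itself, to lean on the stack's top edge at 27 to 33 degrees
- unit_bar (a point): centre of the unit's carry bar: a round 12 mm bar along the unit's y, 76 mm between its two end posts, fixed 232 mm above the underside (32 mm above the box top), over the middle of the unit; fingers fit under and on either side of it. Axes as unit
- unit_rear (a point): middle of the unit's rear bottom edge (45 mm behind the origin, at underside height): the edge it tips about. Axes as unit
- stack: fixed stack of three flat grey measuring interface boxes, 100 (x) x 150 (y) x 111 mm high, beside the unit. Origin on the worktop under the stack; its y axis points from the stack to the unit (about world +y), and the face towards the unit lies at y = +75 mm of this frame, spanning x = -46 to +54 mm
- stack_edge (a point): middle of the stack's top edge that faces the unit, 111 mm above the worktop; the unit's back comes to lean on this edge. Axes as stack
- plate_bar (a point): middle of the rolled bar (10 mm round, 68 mm long, along y) on the glide plate's upturned end, 42 mm above the plate's underside, on a 3 mm upright flange. The plate: loose plain steel sheet, 0.35 kg, 185 long (x) x 80 wide x 4 mm thick, lies flat and can be slid by this bar. x axis from the bar to the tip, z up
- plate_tip (a point): middle of the glide plate's plain front end, at its underside, 183.5 mm along the plate's x from the bar; the last 8 mm are bevelled to 2.5 mm thick. Axes as plate_bar
- crucible_mid (a point): centre, half-way up, of the loose white porcelain crucible, 40 mm across (38 mm at the lower part) x 30 mm high, open at the top, which stands on the glide plate at the start (15 mm above its foot). z is its axis. The worktop (z = 0) is clear from its front edge at world x = 0.41 m to the equipment fronts at about x = 0.59 m, but for the things listed
- vial_a: bystander: capped sample vial, 27 mm across x 59 mm, origin at its foot; beside the way that the unit is drawn out
- stopper: bystander: rubber stopper, 25 mm across x 24 mm, origin at its foot; beside the unit
- dish: bystander: petri dish, 63 mm across x 15 mm, lying on top of the stack, origin at its underside
- vial_b: bystander: capped sample vial, 27 mm across x 59 mm, origin at its foot, towards the back of the worktop
- cylinder: bystander: glass measuring cylinder, foot 52 mm across, 188 mm tall, origin at its foot, towards the back of the worktop
- flask: bystander: stoppered conical flask, 66 mm across x 111 mm, origin at its foot, towards the back of the worktop
- beaker: bystander: empty glass beaker, about 77 mm across x 92 mm, origin at its foot, at the left end
- weight: bystander: calibration weight with a knob, 22 mm across x 31 mm, origin at its foot, in front of the incubator behind the plate

How it is judged:
On the way, in this order (a step that is already met when the one before it is completed fails the run):
1. the unit leans back on its rear edge against the stack by itself (tilted more than 0.44 rad, not touched by the robot) (angle between unit's own z axis and vertical above 0.44 rad and contact force between each of the arm, the fingers and unit below 0.2 N and angular speed of unit below 0.3 rad/s), for 0.2 s.
2. with the unit still leaning, the plate lies under its raised front: the plate's tip is within 40 mm of the unit's rear edge, off centre by less than 25 mm (angle between unit's own z axis and vertical above 0.44 rad and x of unit_rear in the frame of plate_tip below 0.04 m and y of unit_rear in the frame of plate_tip between -0.025 and 0.025 m and angle between the x axis of plate_tip and the y axis of unit_rear, either way round above 1.39 rad), for 0.1 s.
3. the unit stands flat on the plate (angle between unit's own z axis and vertical below 0.06 rad and height (world z) of unit_rear between 0.002 and 0.008 m and x of unit in the frame of plate_tip between -0.12 and -0.003 m and y of unit in the frame of plate_tip between -0.025 and 0.025 m and linear speed of unit below 0.03 m/s), for 0.2 s.
At the end, for the whole second after the job is handed in: the unit at rest, upright (0.06 rad) and flat on the glide plate, within 25 mm of its centre line, its base centre over the plate; its rear edge over 150 mm from the stack; the crucible upright (0.1 rad) on bare worktop; nothing held (angle between unit's own z axis and vertical below 0.06 rad and height (world z) of unit_rear between 0.002 and 0.008 m and x of unit in the frame of plate_tip between -0.12 and -0.003 m and y of unit in the frame of plate_tip between -0.025 and 0.025 m and y of unit_rear in the frame of stack_edge above 0.15 m and linear speed of unit below 0.02 m/s and angle between crucible_mid's own z axis and vertical below 0.1 rad and height (world z) of crucible_mid between 0.012 and 0.018 m); the robot touches nothing.
It fails at once if the unit is lifted off: its rear bottom edge rises more than 20 mm (height (world z) of unit_rear above 0.02 m).
It fails at once if the unit is let drop: it swings faster than 1.8 rad/s (angular speed of unit above 1.8 rad/s).
It fails at once if the unit topples (more than 0.75 rad) (angle between unit's own z axis and vertical above 0.75 rad).
It fails at once if a bystander is moved by more than 30 mm or knocked over (distance of any of vial_a, vial_b, stopper, dish, cylinder, flask, beaker, weight from where it was at the start of the episode above 0.03 m or angle between any of vial_a, vial_b, stopper, cylinder, flask, beaker, weight's own z axis and vertical above 0.6 rad).
It also fails if it takes over 72 s, if anything falls off the work surface, if the arm or the gripper's body presses on something with over 40 N, if the wrist force passes 120 N, or if a joint passes its speed limit or range.

## Working session

There is one attempt and no reset: what is moved stays moved. The work goes in short steps, Python scripts to look and compute and a tool call to move; the robot and the scene stay as the last step left them, time stands still between calls to the robot, and variables do not carry over. Pictures are saved under pics/ and viewed, at most 10 in all, crops included, and the job is handed in when it is done.

Besides the shell and the picture viewer there is one more tool, called after "Request:" as name(argument=value, ...) on one line, values as JSON. apply_moves: Moves the arm, as the interface text tells. Its arguments: {"type":"object","properties":{"series":{"type":"array","items":{"type":"object","properties":{"wx":{"type":"number"},"wy":{"type":"number"},"wz":{"type":"number"},"x":{"type":"number"},"y":{"type":"number"},"z":{"type":"number"},"grip":{"type":"number"}}}},"force":{"type":"number"}},"required":["series"]}

```bash
ls; mkdir -p pics; cat > h.py <<'E'
import numpy as np, cv2
from scipy.spatial.transform import Rotation as Ro
from station import robot
def ray(name,pts,info=None):
    c=info or robot.camera_info(name);R=np.array(c['R']);t=np.array(c['t'])
    u=cv2.undistortPoints(np.array(pts,float).reshape(-1,1,2),np.array(c['mtx']),np.array(c['dist_coeffs'])).reshape(-1,2)
    d=np.c_[u,np.ones(len(u))]@R; return -R.T@t,d
def atz(name,pts,z,info=None):
    o,d=ray(name,pts,info); z=np.broadcast_to(z,len(d)); return o+d*((z-o[2])/d[:,2])[:,None]
def proj(name,X,info=None):
    c=info or robot.camera_info(name)
    return cv2.projectPoints(np.array(X,float).reshape(-1,3),cv2.Rodrigues(np.array(c['R']))[0],np.array(c['t']),np.array(c['mtx']),np.array(c['dist_coeffs']))[0].reshape(-1,2)
def shot(name,f): 
    im=robot.read_camera(name); cv2.imwrite(f,im[:,:,::-1]); return im
def to_tool(p):  # world target TCP -> tool shift
    o=robot.get_obs(); return Ro.from_euler('xyz',o['orientation']).as_matrix().T@(np.array(p)-o['eef_pos'])
E
python3 - <<'E'
from h import *
for n in('top','side'):
    im=shot(n,f'pics/{n}0.png'); c=robot.camera_info(n); print(n,-np.array(c['R']).T@c['t'],np.array(c['R']).round(2).tolist())
o=robot.get_obs(); print(o, robot.grip_point_offset)
E
```

```text
pics
top [0.39187039 0.0730634  1.38973798] [[-0.01, -1.0, 0.0], [-0.99, 0.01, -0.14], [0.14, -0.0, -0.99]]
side [-0.33385132  0.60632954  1.20786579] [[-0.5, -0.87, 0.0], [-0.61, 0.35, -0.71], [0.61, -0.36, -0.7]]
{'time_s': 0.1, 'joint_pos': array([-1.18170694e+00,  9.17886214e-02,  1.23177850e+00, -1.13954992e-05,
        1.81980141e+00, -5.67068713e-02]), 'qvel': array([-5.97950883e-04, -1.31479545e-03, -3.29248006e-03, -5.94691226e-05,
        4.23851682e-04,  3.19194714e-04]), 'joint_efforts': array([ 3.83068429e-03, -4.47856629e+01, -4.07569385e+01,  7.01639405e-02,
        2.84268806e-02, -7.83434280e-05]), 'eef_pos': array([ 0.25857694, -0.54107251,  0.19710961]), 'orientation': array([-3.13981901e+00, -8.96190273e-05,  4.45793377e-01]), 'contact_force': array([ 0.5738957 ,  0.5788281 , -0.08079162]), 'wrist_torque': array([ 0.04640864,  0.03681628, -0.02430031]), 'gripper_force': 0.0, 'width': 0.08759478572973695} 0.0187
```

View pics/top0.png

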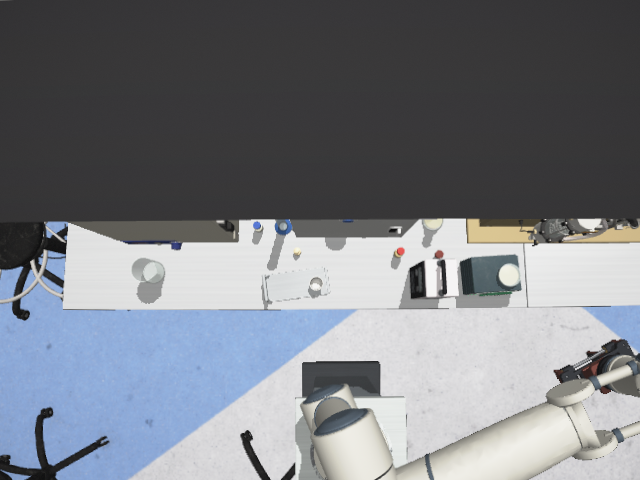

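View pics/side0.png

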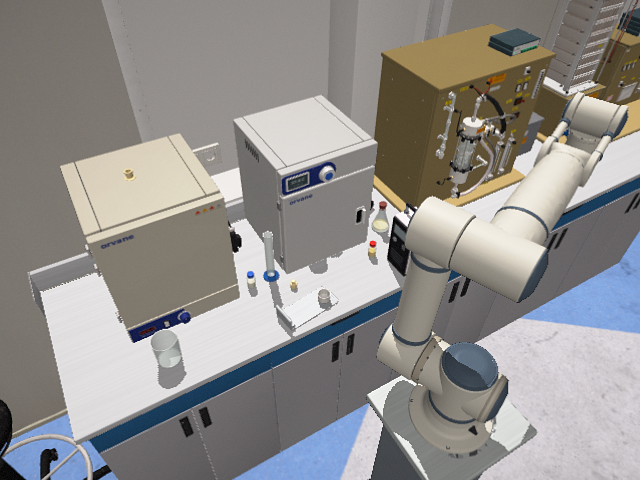

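The top view shows, left to right:
- beaker at (152,270)
- plate from (265,287) to (329,283), with its bar at the left
- crucible at (316,285)
- vial_a at (399,253) and stopper at (439,255)
- unit at (433,278) and stack at (490,275), with the dish on top

I'll enlarge it.

```bash
python3 - <<'E'
import cv2
a=cv2.imread('pics/top0.png')
cv2.imwrite('pics/c1.png',cv2.resize(a[235:315,245:345],None,fx=8,fy=7.5 if 0 else 7,interpolation=3)[:600])
cv2.imwrite('pics/c2.png',cv2.resize(a[215:315,385:535],None,fx=5,fy=5,interpolation=3))
E
```

```text
(no output)
```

View pics/c1.png

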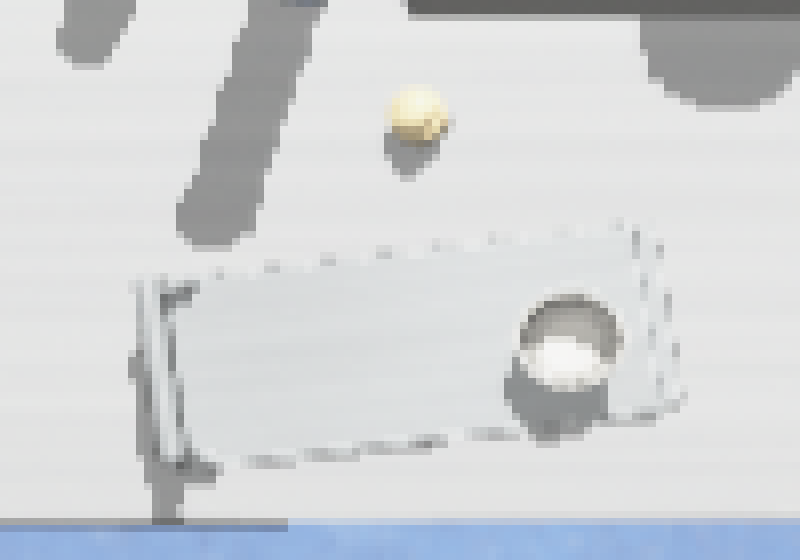

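View pics/c2.png

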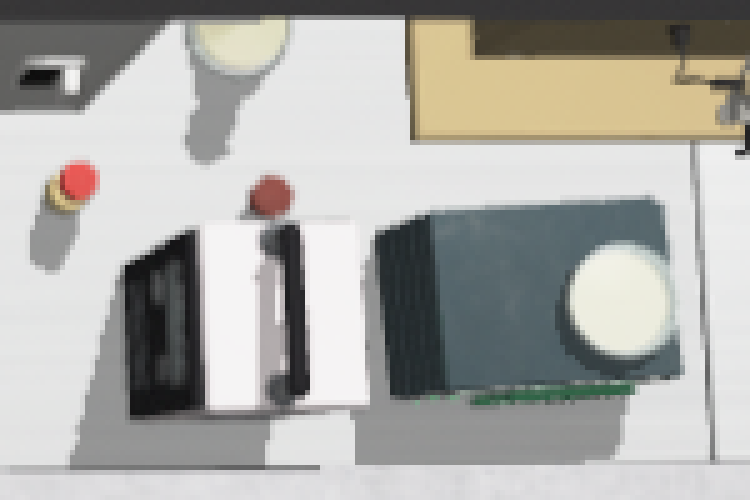

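The crops show these features.

**c1:**
- plate bar from (148,283) to (175,458)
- tip corners at (660,232) and (684,402)
- crucible rim centre at (570,342)
- weight at (418,115)

**c2:**
- unit top corners at (203,222), (205,410), (358,218) and (368,408)
- carry bar from (290,225) to (298,400)
- stack near top edge from (432,212) to (445,392)
- vial_a cap at (78,183) and stopper at (271,196)

```bash
python3 - <<'E'
from h import *
np.set_printoptions(precision=4,suppress=True)
def f(pts,z,s,o): 
    p=(np.array(pts,float)+.5)/s-.5+o; return atz('top',p,z)
A=lambda pts,z:f(pts,z,np.array([8,7.]),np.array([245,235]))
B=lambda pts,z:f(pts,z,np.array([5,5.]),np.array([385,215]))
for n,F,pts,z in [('bar',A,[(148,283),(175,458)],.044),('tip',A,[(660,232),(684,402)],.002),('cruc',A,[(570,342)],.034),
 ('weight',A,[(418,115)],.028),('utop',B,[(203,222),(205,410),(358,218),(368,408)],.2),('ubar',B,[(290,225),(298,400)],.236),('ufrontbot',B,[(120,265),(132,418)],0.),
 ('stack',B,[(432,212),(445,392),(655,197),(682,375)],.111),('dish',B,[(622,300)],.126),('viala',B,[(78,183)],.059),('stop',B,[(271,196)],.024)]:
    X=F(pts,z); print(n,X[:,:2].tolist() if 0 else X[:,:2].round(4).tolist(),'ctr',X.mean(0)[:2].round(4), 'ang',np.degrees(np.arctan2(*(X[1]-X[0])[[1,0]])).round(1) if len(X)>1 else '', np.linalg.norm(X[1]-X[0]).round(4) if len(X)>1 else '')
E
```

```text
bar [[0.5011, 0.2474], [0.4299, 0.2371]] ctr [0.4655 0.2422] ang -171.7 0.072
tip [[0.525, 0.0639], [0.4534, 0.0556]] ctr [0.4892 0.0597] ang -173.4 0.0721
cruc [[0.4768, 0.0967]] ctr [0.4768 0.0967] ang  
weight [[0.5719, 0.1519]] ctr [0.5719 0.1519] ang  
utop [[0.5266, -0.1851], [0.4312, -0.1828], [0.5281, -0.2651], [0.4313, -0.266]] ctr [ 0.4793 -0.2247] ang 178.6 0.0954
ubar [[0.5207, -0.2206], [0.4344, -0.2212]] ctr [ 0.4776 -0.2209] ang -179.6 0.0863
ufrontbot [[0.5239, -0.178], [0.4335, -0.1824]] ctr [ 0.4787 -0.1802] ang -177.2 0.0905
stack [[0.5413, -0.3318], [0.4425, -0.3342], [0.5487, -0.4579], [0.4502, -0.4671]] ctr [ 0.4957 -0.3977] ang -178.6 0.0988
dish [[0.4906, -0.4298]] ctr [ 0.4906 -0.4298] ang  
viala [[0.5654, -0.1447]] ctr [ 0.5654 -0.1447] ang  
stop [[0.5616, -0.264]] ctr [ 0.5616 -0.264 ] ang
```

Request:
apply_moves(series=[{"z": -0.05, "grip": 100}, {"z": -0.1}, {"x": 0.03, "y": -0.03, "z": -0.12, "wz": 0.03}, {"x": 0.06, "y": -0.06, "z": -0.12, "wz": 0.06}, {"x": 0.09, "y": -0.09, "z": -0.12, "wz": 0.1}, {"x": 0.12, "y": -0.12, "z": -0.12, "wz": 0.14}, {"x": 0.15, "y": -0.15, "z": -0.12, "wz": 0.18}, {"x": 0.18, "y": -0.18, "z": -0.12, "wz": 0.22}])

```text
validation failed for argument at $.se...
```

```bash
cat >> h.py <<'E'
def plan(p,rpy):
    o=robot.get_obs(); R0=Ro.from_euler('xyz',o['orientation'])
    w=(R0.inv()*Ro.from_euler('xyz',rpy)).as_rotvec()
    print('t',round(o['time_s'],2),'pos',np.round(o['eef_pos'],4),'rpy',np.round(o['orientation'],4),'shift',to_tool(p).round(4),'turn',w.round(4),'F',np.round(o['contact_force'],1))
E
python3 -c "
from h import *
plan([.477,.08,.16],[-np.pi,0,.13])"
```

```text
t 0.1 pos [ 0.2586 -0.5411  0.1971] rpy [-3.1398e+00 -1.0000e-04  4.4580e-01] shift [ 0.4649 -0.4661  0.038 ] turn [-1.800e-03  2.000e-04  3.158e-01] F [ 0.6  0.6 -0.1]
```

Request:
apply_moves(series=[{"x": 0, "y": 0, "z": -0.05, "wx": 0, "wy": 0, "wz": 0, "grip": 100}, {"x": 0, "y": 0, "z": -0.1, "wx": 0, "wy": 0, "wz": 0, "grip": 100}, {"x": 0.03, "y": -0.03, "z": -0.12, "wx": 0, "wy": 0, "wz": 0.03, "grip": 100}, {"x": 0.06, "y": -0.06, "z": -0.12, "wx": 0, "wy": 0, "wz": 0.06, "grip": 100}, {"x": 0.09, "y": -0.09, "z": -0.12, "wx": 0, "wy": 0, "wz": 0.1, "grip": 100}, {"x": 0.12, "y": -0.12, "z": -0.12, "wx": 0, "wy": 0, "wz": 0.14, "grip": 100}, {"x": 0.15, "y": -0.15, "z": -0.12, "wx": 0, "wy": 0, "wz": 0.18, "grip": 100}, {"x": 0.18, "y": -0.18, "z": -0.12, "wx": 0, "wy": 0, "wz": 0.22, "grip": 100}])

```text
time_s: 0.9
eef_pos: [0.3437, -0.2997, 0.3177]
orientation: [-3.141, 0.0, 0.224]
contact_force: [0.7, -0.4, 0.2]
width: 0.0878
gripper_force: 0.0
```

```bash
python3 -c "
from h import *
plan([.477,.08,.16],[-np.pi,0,.13])"
```

```text
t 0.9 pos [ 0.3437 -0.2997  0.3177] rpy [-3.1411e+00  2.0000e-04  2.2380e-01] shift [ 0.2143 -0.3405  0.1578] turn [-0.0005  0.0002  0.0938] F [ 0.7 -0.4  0.2]
```

Request:
apply_moves(series=[{"x": 0.025, "y": -0.04, "z": 0, "wx": 0, "wy": 0, "wz": 0.01, "grip": 100}, {"x": 0.05, "y": -0.08, "z": 0, "wx": 0, "wy": 0, "wz": 0.03, "grip": 100}, {"x": 0.075, "y": -0.12, "z": 0, "wx": 0, "wy": 0, "wz": 0.05, "grip": 100}, {"x": 0.1, "y": -0.16, "z": 0, "wx": 0, "wy": 0, "wz": 0.07, "grip": 100}, {"x": 0.125, "y": -0.2, "z": 0.01, "wx": 0, "wy": 0, "wz": 0.094, "grip": 100}, {"x": 0.15, "y": -0.24, "z": 0.02, "wx": 0, "wy": 0, "wz": 0.094, "grip": 100}, {"x": 0.175, "y": -0.28, "z": 0.03, "wx": 0, "wy": 0, "wz": 0.094, "grip": 100}, {"x": 0.2, "y": -0.32, "z": 0.04, "wx": 0, "wy": 0, "wz": 0.094, "grip": 100}])

```text
time_s: 1.7
eef_pos: [0.4669, 0.0573, 0.2775]
orientation: [3.141, 0.0, 0.132]
contact_force: [0.2, -1.5, -0.3]
width: 0.0879
gripper_force: 0.0
```

```bash
python3 -c "
from h import *
c=robot.camera_info('wrist'); im=shot('wrist','pics/w1.png')
print(proj('wrist',[[.477,.097,.034],[.4655,.2422,.047],[.4892,.0597,.002]],c))
plan([.477,.097,.05],[-np.pi,0,.13])"
```

```text
[[279.98734748 190.09015431]
 [133.58681805 184.28426971]
 [317.39689737 180.10536148]]
t 1.75 pos [0.4675 0.0632 0.2745] rpy [-3.1373  0.0032  0.1381] shift [ 0.0147 -0.0312  0.2246] turn [-0.0043  0.0032  0.0081] F [-1.1  2.9 -2.4]
```

View pics/w1.png

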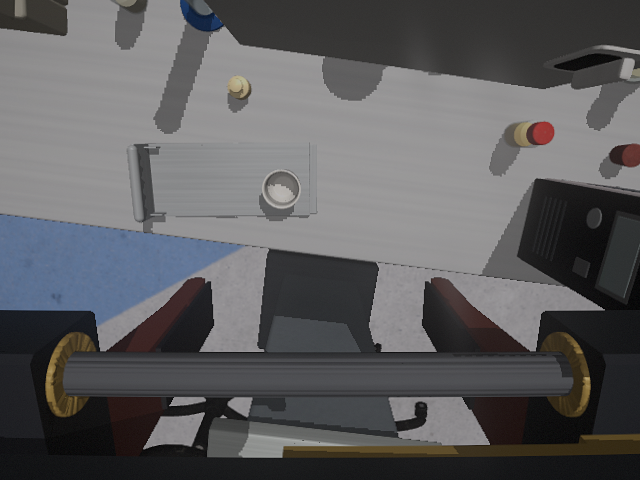

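Request:
apply_moves(series=[{"x": 0.01, "y": -0.02, "z": 0.05, "wx": 0, "wy": 0, "wz": 0, "grip": 100}, {"x": 0.014, "y": -0.03, "z": 0.1, "wx": 0, "wy": 0, "wz": 0, "grip": 100}, {"x": 0.014, "y": -0.03, "z": 0.15, "wx": 0, "wy": 0, "wz": 0, "grip": 100}, {"x": 0.014, "y": -0.03, "z": 0.19, "wx": 0, "wy": 0, "wz": 0, "grip": 100}, {"x": 0.014, "y": -0.03, "z": 0.21, "wx": 0, "wy": 0, "wz": 0, "grip": 100}, {"x": 0.014, "y": -0.03, "z": 0.22, "wx": 0, "wy": 0, "wz": 0, "grip": 100}, {"x": 0.014, "y": -0.03, "z": 0.22, "wx": 0, "wy": 0, "wz": 0, "grip": 100}, {"x": 0.014, "y": -0.03, "z": 0.22, "wx": 0, "wy": 0, "wz": 0, "grip": 100}])

```text
time_s: 2.55
eef_pos: [0.4776, 0.0868, 0.0597]
orientation: [3.142, -0.002, 0.132]
contact_force: [0.0, 0.2, 1.0]
width: 0.0878
gripper_force: 0.0
```

```bash
python3 -c "
from h import *
plan([.477,.097,.010],[-np.pi,0,.13])"
```

```text
t 2.55 pos [0.4776 0.0868 0.0597] rpy [ 3.1416e+00 -2.2000e-03  1.3170e-01] shift [ 0.0007 -0.0102  0.0497] turn [ 0.     -0.0022  0.0017] F [0.  0.2 1. ]
```

Request:
apply_moves(series=[{"x": 0, "y": -0.01, "z": 0.02, "wx": 0, "wy": 0, "wz": 0, "grip": 100}, {"x": 0, "y": -0.01, "z": 0.04, "wx": 0, "wy": 0, "wz": 0, "grip": 100}, {"x": 0, "y": -0.01, "z": 0.049, "wx": 0, "wy": 0, "wz": 0, "grip": 100}, {"x": 0, "y": -0.01, "z": 0.049, "wx": 0, "wy": 0, "wz": 0, "grip": 60}, {"x": 0, "y": -0.01, "z": 0.049, "wx": 0, "wy": 0, "wz": 0, "grip": 35}, {"x": 0, "y": -0.01, "z": 0.049, "wx": 0, "wy": 0, "wz": 0, "grip": 35}, {"x": 0, "y": -0.01, "z": 0.049, "wx": 0, "wy": 0, "wz": 0, "grip": 35}, {"x": 0, "y": -0.01, "z": 0.049, "wx": 0, "wy": 0, "wz": 0, "grip": 35}], force=10)

```text
time_s: 3.35
eef_pos: [0.4758, 0.0968, 0.0098]
orientation: [-3.142, -0.001, 0.132]
contact_force: [-1.0, -0.6, -0.2]
width: 0.0514
gripper_force: 0.0
```

Request:
apply_moves(series=[{"x": 0, "y": 0, "z": 0, "wx": 0, "wy": 0, "wz": 0, "grip": 30}, {"x": 0, "y": 0, "z": 0, "wx": 0, "wy": 0, "wz": 0, "grip": 30}, {"x": 0, "y": 0, "z": -0.02, "wx": 0, "wy": 0, "wz": 0, "grip": 30}, {"x": 0, "y": 0, "z": -0.06, "wx": 0, "wy": 0, "wz": 0, "grip": 30}, {"x": 0, "y": 0, "z": -0.09, "wx": 0, "wy": 0, "wz": 0, "grip": 30}, {"x": 0, "y": -0.03, "z": -0.1, "wx": 0, "wy": 0, "wz": 0, "grip": 30}, {"x": 0, "y": -0.07, "z": -0.1, "wx": 0, "wy": 0, "wz": 0, "grip": 30}, {"x": 0, "y": -0.11, "z": -0.1, "wx": 0, "wy": 0, "wz": 0, "grip": 30}])

```text
time_s: 4.15
eef_pos: [0.4612, 0.2069, 0.11]
orientation: [-3.141, -0.002, 0.13]
contact_force: [0.3, -0.1, -0.4]
width: 0.0263
gripper_force: 0.0
```

```bash
python3 -c "
from h import *
plan([.46,.335,.006],[-np.pi,0,.13])"
```

```text
t 4.15 pos [0.4612 0.2069 0.11  ] rpy [-3.1412e+00 -1.7000e-03  1.3020e-01] shift [ 0.0153 -0.1272  0.1041] turn [-0.0004 -0.0017  0.0002] F [ 0.3 -0.1 -0.4]
```

Request:
apply_moves(series=[{"x": 0, "y": 0.02, "z": -0.03, "wx": 0, "wy": 0, "wz": 0, "grip": 60}, {"x": 0, "y": 0.06, "z": -0.07, "wx": 0, "wy": 0, "wz": 0, "grip": 100}, {"x": 0, "y": 0.1, "z": -0.1, "wx": 0, "wy": 0, "wz": 0, "grip": 100}, {"x": 0, "y": 0.12, "z": -0.1, "wx": 0, "wy": 0, "wz": 0, "grip": 100}, {"x": 0, "y": 0.12, "z": -0.1, "wx": 0, "wy": 0, "wz": 0, "grip": 100}, {"x": 0, "y": 0.12, "z": -0.1, "wx": 0, "wy": 0, "wz": 0, "grip": 100}, {"x": 0, "y": 0.12, "z": -0.1, "wx": 0, "wy": 0, "wz": 0, "grip": 100}, {"x": 0, "y": 0.12, "z": -0.1, "wx": 0, "wy": 0, "wz": 0, "grip": 100}])

```text
time_s: 4.95
eef_pos: [0.4763, 0.0878, 0.2082]
orientation: [-3.141, 0.002, 0.133]
contact_force: [-1.1, 0.8, 0.1]
width: 0.0858
gripper_force: 0.0
```

```bash
python3 -c "
from h import *
c=robot.camera_info('wrist'); im=shot('wrist','pics/w2.png')
print(proj('wrist',[[.477,.097,.034]],c)); np.save('w2.npy',c,allow_pickle=True)
plan([.477,.097,.05],[-np.pi,0,.13])"
```

```text
[[306.66301866 214.26422871]]
t 5.0 pos [0.4763 0.0878 0.2083] rpy [-3.1414e+00  1.5000e-03  1.3320e-01] shift [ 0.0021 -0.009   0.1583] turn [-0.0002  0.0015  0.0032] F [-0.6 -0.4  0.1]
```

View pics/w2.png

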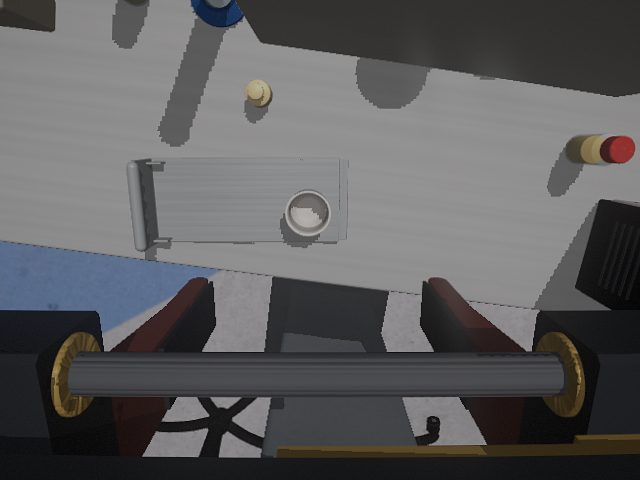

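The crucible rim is at (308,213), exactly where predicted, so it hasn't moved. I lifted before the fingers had closed, so I'll try again with more closing time.

Request:
apply_moves(series=[{"x": 0.001, "y": -0.009, "z": 0.05, "wx": 0, "wy": 0, "wz": 0, "grip": 100}, {"x": 0.001, "y": -0.009, "z": 0.1, "wx": 0, "wy": 0, "wz": 0, "grip": 100}, {"x": 0.001, "y": -0.009, "z": 0.15, "wx": 0, "wy": 0, "wz": 0, "grip": 80}, {"x": 0.001, "y": -0.009, "z": 0.18, "wx": 0, "wy": 0, "wz": 0, "grip": 70}, {"x": 0.001, "y": -0.009, "z": 0.2, "wx": 0, "wy": 0, "wz": 0, "grip": 60}, {"x": 0.001, "y": -0.009, "z": 0.2, "wx": 0, "wy": 0, "wz": 0, "grip": 30}, {"x": 0.001, "y": -0.009, "z": 0.2, "wx": 0, "wy": 0, "wz": 0, "grip": 30}, {"x": 0.001, "y": -0.009, "z": 0.2, "wx": 0, "wy": 0, "wz": 0, "grip": 30}], force=10)

```text
time_s: 5.8
eef_pos: [0.4777, 0.0964, 0.0111]
orientation: [-3.142, -0.003, 0.132]
contact_force: [1.3, 0.8, 0.1]
width: 0.0431
gripper_force: 0.0
```

Request:
apply_moves(series=[{"x": 0, "y": 0, "z": 0, "wx": 0, "wy": 0, "wz": 0, "grip": 20}, {"x": 0, "y": 0, "z": 0, "wx": 0, "wy": 0, "wz": 0, "grip": 20}, {"x": 0, "y": 0, "z": 0, "wx": 0, "wy": 0, "wz": 0, "grip": 20}, {"x": 0, "y": 0, "z": 0, "wx": 0, "wy": 0, "wz": 0, "grip": 20}, {"x": 0, "y": 0, "z": 0, "wx": 0, "wy": 0, "wz": 0, "grip": 20}, {"x": 0, "y": 0, "z": 0, "wx": 0, "wy": 0, "wz": 0, "grip": 20}, {"x": 0, "y": 0, "z": -0.01, "wx": 0, "wy": 0, "wz": 0, "grip": 20}, {"x": 0, "y": 0, "z": -0.02, "wx": 0, "wy": 0, "wz": 0, "grip": 20}])

```text
time_s: 6.6
eef_pos: [0.4763, 0.096, 0.0296]
orientation: [-3.141, 0.001, 0.132]
contact_force: [-0.1, -0.3, 0.5]
width: 0.0175
gripper_force: 0.0
```

Request:
apply_moves(series=[{"x": 0, "y": 0, "z": -0.04, "wx": 0, "wy": 0, "wz": 0, "grip": 100}, {"x": 0, "y": 0, "z": -0.08, "wx": 0, "wy": 0, "wz": 0, "grip": 100}, {"x": 0, "y": 0, "z": -0.12, "wx": 0, "wy": 0, "wz": 0, "grip": 100}, {"x": 0, "y": 0, "z": -0.16, "wx": 0, "wy": 0, "wz": 0, "grip": 100}, {"x": 0, "y": 0, "z": -0.18, "wx": 0, "wy": 0, "wz": 0, "grip": 100}, {"x": 0, "y": 0, "z": -0.18, "wx": 0, "wy": 0, "wz": 0, "grip": 100}, {"x": 0, "y": 0, "z": -0.18, "wx": 0, "wy": 0, "wz": 0, "grip": 100}, {"x": 0, "y": 0, "z": -0.18, "wx": 0, "wy": 0, "wz": 0, "grip": 100}])

```text
time_s: 7.4
eef_pos: [0.4759, 0.0959, 0.2072]
orientation: [-3.142, 0.003, 0.132]
contact_force: [0.3, -0.8, -0.2]
width: 0.0781
gripper_force: 0.0
```

```bash
python3 -c "
from h import *
c=robot.camera_info('wrist'); im=shot('wrist','pics/w3.png')
print(proj('wrist',[[.477,.097,.034]],c)); print(-np.array(c['R']).T@c['t'],np.array(c['R']).round(3))
o=robot.get_obs();R=Ro.from_euler('xyz',o['orientation']).as_matrix();p=o['eef_pos']
print(proj('wrist',[p,p+R@[0,.044,0],p+R@[0,-.044,0]]))
plan([.477,.097,.05],[-np.pi,0,.13])"
```

```text
[[315.77319156 214.94836249]]
[0.54174272 0.10433148 0.39334988] [[ 0.131 -0.991  0.001]
 [-0.961 -0.127  0.246]
 [-0.244 -0.033 -0.969]]
[[316.63098598 283.24543194]
 [409.66013459 283.12993391]
 [223.57434736 283.24775718]]
t 7.45 pos [0.4758 0.0959 0.2071] rpy [-3.1415  0.0034  0.1318] shift [ 0.0019 -0.001   0.157 ] turn [-0.0001  0.0034  0.0018] F [ 0.8 -0.7 -0.1]
```

View pics/w3.png

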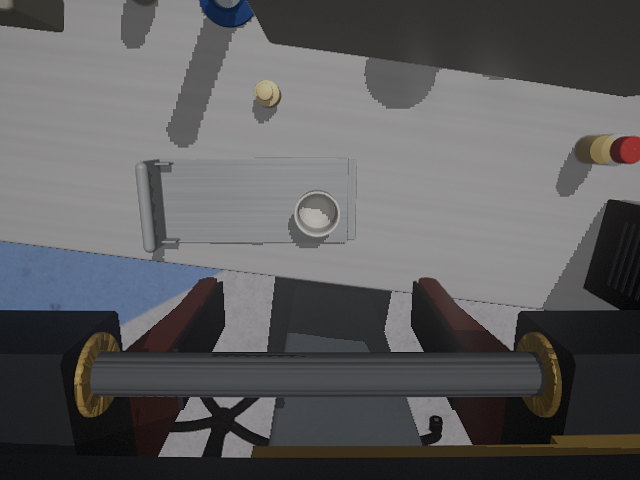

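The crucible rim is at (317,214), still where predicted. The fingers somehow closed without shifting it. I'll go lower, close without lifting, and read the force.

Request:
apply_moves(series=[{"x": 0.002, "y": -0.001, "z": 0.05, "wx": 0, "wy": 0, "wz": 0, "grip": 100}, {"x": 0.002, "y": -0.001, "z": 0.1, "wx": 0, "wy": 0, "wz": 0, "grip": 100}, {"x": 0.002, "y": -0.001, "z": 0.15, "wx": 0, "wy": 0, "wz": 0, "grip": 90}, {"x": 0.002, "y": -0.001, "z": 0.18, "wx": 0, "wy": 0, "wz": 0, "grip": 75}, {"x": 0.002, "y": -0.001, "z": 0.2, "wx": 0, "wy": 0, "wz": 0, "grip": 65}, {"x": 0.002, "y": -0.001, "z": 0.2, "wx": 0, "wy": 0, "wz": 0, "grip": 60}, {"x": 0.002, "y": -0.001, "z": 0.2, "wx": 0, "wy": 0, "wz": 0, "grip": 55}, {"x": 0.002, "y": -0.001, "z": 0.2, "wx": 0, "wy": 0, "wz": 0, "grip": 55}], force=12)

```text
time_s: 8.25
eef_pos: [0.4792, 0.0973, 0.0106]
orientation: [-3.142, -0.002, 0.132]
contact_force: [0.3, -0.0, 0.7]
width: 0.0484
gripper_force: 0.0
```

Request:
apply_moves(series=[{"x": 0, "y": 0, "z": 0, "wx": 0, "wy": 0, "wz": 0, "grip": 30}, {"x": 0, "y": 0, "z": 0, "wx": 0, "wy": 0, "wz": 0, "grip": 30}, {"x": 0, "y": 0, "z": 0, "wx": 0, "wy": 0, "wz": 0, "grip": 30}, {"x": 0, "y": 0, "z": 0, "wx": 0, "wy": 0, "wz": 0, "grip": 30}, {"x": 0, "y": 0, "z": 0, "wx": 0, "wy": 0, "wz": 0, "grip": 30}, {"x": 0, "y": 0, "z": 0, "wx": 0, "wy": 0, "wz": 0, "grip": 30}, {"x": 0, "y": 0, "z": 0, "wx": 0, "wy": 0, "wz": 0, "grip": 30}, {"x": 0, "y": 0, "z": 0, "wx": 0, "wy": 0, "wz": 0, "grip": 30}])

```text
time_s: 9.05
eef_pos: [0.4788, 0.097, 0.0096]
orientation: [3.141, -0.001, 0.132]
contact_force: [-0.1, -1.1, 4.3]
width: 0.0261
gripper_force: 2.4
```

```bash
python3 -c "
from h import *
o=robot.get_obs(); print(o['width'],o['gripper_force'],o['eef_pos'])
a=robot.read_camera('side'); c=proj('side',[[.477,.097,.02]])[0]; print(c)
b=robot.read_camera('wrist')
x,y=c.astype(int); s=cv2.resize(a[y-50:y+50,x-60:x+60],(480,400),interpolation=2)
w=cv2.resize(b[150:350,:],(800,250)) if 0 else b[180:360,120:520]
cv2.imwrite('pics/m1.png',np.vstack([s,np.pad(w,((0,0),(0,80),(0,0)))])[:,:,::-1])"
```

```text
0.026128918993559774 2.3501756497785564 [0.47876604 0.09703449 0.00962579]
[323.84575919 295.72309573]
```

View pics/m1.png

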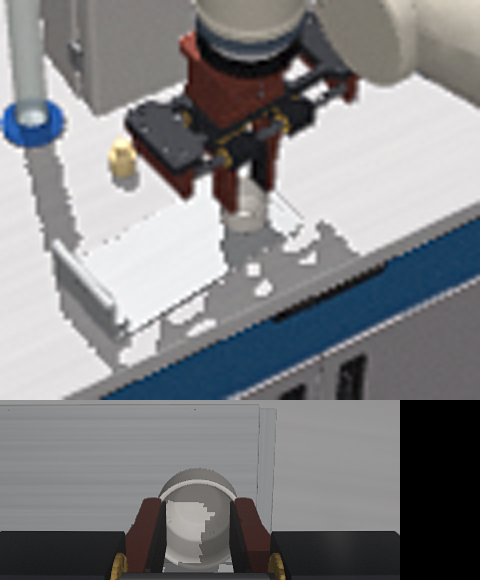

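The picture shows the fingers on both sides of the crucible, lightly touching it at 2.4 N, so the target opening was too wide. I'll close further before lifting.

Request:
apply_moves(series=[{"x": 0, "y": 0, "z": 0.001, "wx": 0, "wy": 0, "wz": 0, "grip": 0}, {"x": 0, "y": 0, "z": 0.002, "wx": 0, "wy": 0, "wz": 0, "grip": 0}, {"x": 0, "y": 0, "z": 0.002, "wx": 0, "wy": 0, "wz": 0, "grip": 0}, {"x": 0, "y": 0, "z": 0.002, "wx": 0, "wy": 0, "wz": 0, "grip": 0}, {"x": 0, "y": 0, "z": 0.002, "wx": 0, "wy": 0, "wz": 0, "grip": 0}, {"x": 0, "y": 0, "z": 0.002, "wx": 0, "wy": 0, "wz": 0, "grip": 0}, {"x": 0, "y": 0, "z": 0.002, "wx": 0, "wy": 0, "wz": 0, "grip": 0}, {"x": 0, "y": 0, "z": 0.002, "wx": 0, "wy": 0, "wz": 0, "grip": 0}], force=12)

```text
time_s: 9.95
eef_pos: [0.4782, 0.0971, 0.0069]
orientation: [-3.142, 0.0, 0.132]
contact_force: [-0.3, 0.7, -0.0]
width: 0.0006
gripper_force: 0.0
```

Request:
apply_moves(series=[{"x": 0, "y": 0, "z": -0.04, "wx": 0, "wy": 0, "wz": 0, "grip": 0}, {"x": 0, "y": 0, "z": -0.08, "wx": 0, "wy": 0, "wz": 0, "grip": 0}, {"x": 0, "y": 0, "z": -0.12, "wx": 0, "wy": 0, "wz": 0, "grip": 60}, {"x": 0, "y": 0, "z": -0.16, "wx": 0, "wy": 0, "wz": 0, "grip": 100}, {"x": 0, "y": 0, "z": -0.2, "wx": 0, "wy": 0, "wz": 0, "grip": 100}, {"x": 0, "y": 0, "z": -0.2, "wx": 0, "wy": 0, "wz": 0, "grip": 100}, {"x": 0, "y": 0, "z": -0.2, "wx": 0, "wy": 0, "wz": 0, "grip": 100}, {"x": 0, "y": 0, "z": -0.2, "wx": 0, "wy": 0, "wz": 0, "grip": 100}])

```text
time_s: 10.75
eef_pos: [0.4778, 0.0971, 0.2054]
orientation: [-3.142, 0.003, 0.132]
contact_force: [1.0, 0.3, -0.1]
width: 0.0451
gripper_force: 0.0
```

```bash
python3 -c "
from h import *
c=robot.camera_info('wrist'); im=shot('wrist','pics/w4.png')
for f in ('w3','w4'):
  g=cv2.cvtColor(cv2.imread(f'pics/{f}.png'),6); print(f,cv2.HoughCircles(cv2.GaussianBlur(g[120:270],(5,5),1),3,1,20,param1=100,param2=14,minRadius=17,maxRadius=28))
print(proj('wrist',[[.477,.097,.034]],c)); plan([.477,.097,.05],[-np.pi,0,.13])
b=cv2.imread('pics/w4.png'); cv2.imwrite('pics/m2.png',np.hstack([cv2.resize(cv2.imread('pics/w4.png')[100:400,100:540],(440,300))]))"
```

```text
w3 [[[316.5  93.5  19.6]
  [609.5  30.5  19.3]]]
w4 [[[317.5  95.5  20.7]
  [611.5  33.5  19.6]
  [591.5  35.5  17.3]]]
[[316.8393228  217.84638684]]
t 10.8 pos [0.4777 0.0971 0.205 ] rpy [-3.1416  0.0034  0.1318] shift [-0.0002 -0.      0.155 ] turn [-0.      0.0034  0.0018] F [1.2 0.1 0. ]
```

View pics/m2.png

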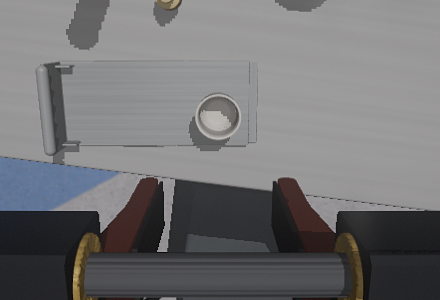

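```bash
python3 - <<'E'
from h import *
np.set_printoptions(precision=1,suppress=True)
X=[]
for dx in(-.02,-.01,0,.01):
  for dy in(.013,.02,.03):
    for z in (.01,.03): X.append([.479+dx,.097+dy,z])
P=proj('side',X); c=np.array([323.8457,295.723]).astype(int)
for x,p in zip(X,P): print(np.round(x,3),(p-c+[60,50])*4)
ci=lambda z:[[.477+.02*np.cos(a),.097+.02*np.sin(a),z] for a in np.arange(0,6.28,1.57)]
print('cruc side rim/foot',(proj('side',ci(.034))-c+[60,50])*4,(proj('side',ci(.004))-c+[60,50])*4)
# wrist camera at pose of m1
o=robot.get_obs(); k=dict(robot.camera_info('wrist')); R=np.array(k['R']);C=-R.T@k['t']; C=C+np.array([.4788,.0970,.0096])-o['eef_pos']; k['t']=-R@C
off=lambda P:P-[120,180]+[0,400]
print('rim',off(proj('wrist',ci(.034),k)),'foot',off(proj('wrist',ci(.004),k)))
print('tcp/grasp',off(proj('wrist',[[.479,.097,.0096],[.479,.097,.0283]],k)))
E
```

```text
[0.5 0.1 0. ] [240.6 233.5]
[0.5 0.1 0. ] [241.  217.3]
[0.5 0.1 0. ] [232.7 237.1]
[0.5 0.1 0. ] [233.2 220.9]
[0.5 0.1 0. ] [221.5 242.2]
[0.5 0.1 0. ] [221.8 226. ]
[0.5 0.1 0. ] [234.  224.6]
[0.5 0.1 0. ] [234.4 208.3]
[0.5 0.1 0. ] [226.2 228.1]
[0.5 0.1 0. ] [226.5 211.9]
[0.5 0.1 0. ] [215.  233.2]
[0.5 0.1 0. ] [215.2 217. ]
[0.5 0.1 0. ] [227.4 215.7]
[0.5 0.1 0. ] [227.8 199.5]
[0.5 0.1 0. ] [219.7 219.3]
[0.5 0.1 0. ] [219.9 203. ]
[0.5 0.1 0. ] [208.5 224.3]
[0.5 0.1 0. ] [208.7 208. ]
[0.5 0.1 0. ] [221. 207.]
[0.5 0.1 0. ] [221.3 190.7]
[0.5 0.1 0. ] [213.2 210.4]
[0.5 0.1 0. ] [213.4 194.2]
[0.5 0.1 0. ] [202.1 215.4]
[0.5 0.1 0. ] [202.2 199.2]
cruc side rim/foot [[230.6 174. ]
 [221.3 201.5]
 [257.1 209.2]
 [266.  181.5]] [[230.  198.4]
 [220.8 225.8]
 [256.1 233.5]
 [264.9 205.9]]
rim [[202.4 481.4]
 [148.2 521.1]
 [189.9 570. ]
 [243.4 532.9]] foot [[201.6 463.3]
 [155.3 497.7]
 [190.9 540.4]
 [236.8 508. ]]
tcp/grasp [[196.7 502.8]
 [196.6 517.5]]
```

In this view the crucible is still at about (318,215), unmoved. The fingers cover the rim in the earlier picture, so the open tips sit roughly 20 mm above the nominal TCP and only extend as they shut. They closed above the rim and ended up inside it, so I need to go lower.

Request:
apply_moves(series=[{"x": 0, "y": 0, "z": 0.05, "wx": 0, "wy": 0, "wz": 0, "grip": 100}, {"x": 0, "y": 0, "z": 0.1, "wx": 0, "wy": 0, "wz": 0, "grip": 90}, {"x": 0, "y": 0, "z": 0.15, "wx": 0, "wy": 0, "wz": 0, "grip": 80}, {"x": 0, "y": 0, "z": 0.18, "wx": 0, "wy": 0, "wz": 0, "grip": 75}, {"x": 0, "y": 0, "z": 0.195, "wx": 0, "wy": 0, "wz": 0, "grip": 75}, {"x": 0, "y": 0, "z": 0.202, "wx": 0, "wy": 0, "wz": 0, "grip": 75}, {"x": 0, "y": 0, "z": 0.206, "wx": 0, "wy": 0, "wz": 0, "grip": 70}, {"x": 0, "y": 0, "z": 0.206, "wx": 0, "wy": 0, "wz": 0, "grip": 65}], force=12)

```text
time_s: 11.6
eef_pos: [0.4792, 0.0973, 0.0023]
orientation: [3.142, -0.002, 0.132]
contact_force: [0.6, 0.8, 0.6]
width: 0.0584
gripper_force: 0.0
```

Request:
apply_moves(series=[{"x": 0, "y": 0, "z": 0.003, "wx": 0, "wy": 0, "wz": 0, "grip": 60}, {"x": 0, "y": 0, "z": 0.004, "wx": 0, "wy": 0, "wz": 0, "grip": 50}, {"x": 0, "y": 0, "z": 0.004, "wx": 0, "wy": 0, "wz": 0, "grip": 40}, {"x": 0, "y": 0, "z": 0.004, "wx": 0, "wy": 0, "wz": 0, "grip": 35}, {"x": 0, "y": 0, "z": 0.004, "wx": 0, "wy": 0, "wz": 0, "grip": 35}, {"x": 0, "y": 0, "z": 0.004, "wx": 0, "wy": 0, "wz": 0, "grip": 35}, {"x": 0, "y": 0, "z": 0.004, "wx": 0, "wy": 0, "wz": 0, "grip": 35}, {"x": 0, "y": 0, "z": 0.004, "wx": 0, "wy": 0, "wz": 0, "grip": 35}])

```text
time_s: 12.4
eef_pos: [0.4787, 0.0972, -0.0024]
orientation: [3.142, -0.001, 0.132]
contact_force: [0.7, -0.3, 3.7]
width: 0.0391
gripper_force: 12.0
```

Gripped: 39 mm opening, 12 N. Now to move it.

Request:
apply_moves(series=[{"x": 0, "y": 0, "z": -0.02, "wx": 0, "wy": 0, "wz": 0, "grip": 35}, {"x": 0, "y": 0, "z": -0.05, "wx": 0, "wy": 0, "wz": 0, "grip": 35}, {"x": 0, "y": -0.02, "z": -0.08, "wx": 0, "wy": 0, "wz": 0, "grip": 35}, {"x": 0, "y": -0.06, "z": -0.09, "wx": 0, "wy": 0, "wz": 0, "grip": 35}, {"x": 0, "y": -0.1, "z": -0.09, "wx": 0, "wy": 0, "wz": 0, "grip": 35}, {"x": 0.003, "y": -0.14, "z": -0.09, "wx": 0, "wy": 0, "wz": 0, "grip": 35}, {"x": 0.006, "y": -0.18, "z": -0.09, "wx": 0, "wy": 0, "wz": 0, "grip": 35}, {"x": 0.01, "y": -0.22, "z": -0.09, "wx": 0, "wy": 0, "wz": 0, "grip": 35}])

```text
time_s: 13.2
eef_pos: [0.4586, 0.3181, 0.0865]
orientation: [3.141, 0.001, 0.132]
contact_force: [1.0, -0.4, -0.3]
width: 0.0388
gripper_force: 12.0
```

Request:
apply_moves(series=[{"x": 0, "y": -0.02, "z": 0.01, "wx": 0, "wy": 0, "wz": 0, "grip": 35}, {"x": 0, "y": -0.02, "z": 0.05, "wx": 0, "wy": 0, "wz": 0, "grip": 35}, {"x": 0, "y": -0.02, "z": 0.07, "wx": 0, "wy": 0, "wz": 0, "grip": 35}, {"x": 0, "y": -0.02, "z": 0.08, "wx": 0, "wy": 0, "wz": 0, "grip": 35}, {"x": 0, "y": -0.02, "z": 0.085, "wx": 0, "wy": 0, "wz": 0, "grip": 35}, {"x": 0, "y": -0.02, "z": 0.088, "wx": 0, "wy": 0, "wz": 0, "grip": 35}, {"x": 0, "y": -0.02, "z": 0.09, "wx": 0, "wy": 0, "wz": 0, "grip": 35}, {"x": 0, "y": -0.02, "z": 0.092, "wx": 0, "wy": 0, "wz": 0, "grip": 35}])

```text
time_s: 14.0
eef_pos: [0.4575, 0.3367, -0.0036]
orientation: [-3.141, -0.002, 0.132]
contact_force: [0.5, 0.1, -0.0]
width: 0.039
gripper_force: 12.0
```

Request:
apply_moves(series=[{"x": 0, "y": 0, "z": 0.002, "wx": 0, "wy": 0, "wz": 0, "grip": 35}, {"x": 0, "y": 0, "z": 0.003, "wx": 0, "wy": 0, "wz": 0, "grip": 35}, {"x": 0, "y": 0, "z": 0.003, "wx": 0, "wy": 0, "wz": 0, "grip": 48}, {"x": 0, "y": 0, "z": 0.003, "wx": 0, "wy": 0, "wz": 0, "grip": 70}, {"x": 0, "y": 0, "z": -0.01, "wx": 0, "wy": 0, "wz": 0, "grip": 90}, {"x": 0, "y": 0, "z": -0.05, "wx": 0, "wy": 0, "wz": 0, "grip": 100}, {"x": 0, "y": 0, "z": -0.1, "wx": 0, "wy": 0, "wz": 0, "grip": 100}, {"x": 0, "y": 0.02, "z": -0.15, "wx": 0, "wy": 0, "wz": 0, "grip": 100}])

```text
time_s: 14.8
eef_pos: [0.4585, 0.319, 0.1441]
orientation: [-3.141, -0.0, 0.134]
contact_force: [1.2, 1.1, -0.9]
width: 0.0783
gripper_force: 0.0
```

```bash
python3 -c "
from h import *
c=robot.camera_info('wrist'); im=shot('wrist','pics/w5.png')
g=cv2.cvtColor(im,7); print(cv2.HoughCircles(cv2.GaussianBlur(g[120:270],(5,5),1),3,1,20,param1=100,param2=14,minRadius=17,maxRadius=35))
print(proj('wrist',[[.4575,.3367,.03]],c)); plan([.478,-.222,.34],[-np.pi,0,.0])"
```

```text
[[[294.5 107.5  26.2]]]
[[292.94613403 229.68608938]]
t 14.85 pos [0.4621 0.3175 0.1543] rpy [-3.1377 -0.013   0.1317] shift [-0.0527  0.5362 -0.1885] turn [-0.0048 -0.0127  0.1317] F [ 2.2 -1.4  5.9]
```

The crucible stands where I placed it. Next, the unit.

Request:
apply_moves(series=[{"x": 0, "y": 0.02, "z": -0.04, "wx": 0, "wy": 0, "wz": 0.01, "grip": 100}, {"x": -0.005, "y": 0.05, "z": -0.075, "wx": 0, "wy": 0, "wz": 0.03, "grip": 100}, {"x": -0.01, "y": 0.08, "z": -0.11, "wx": 0, "wy": 0, "wz": 0.05, "grip": 100}, {"x": -0.013, "y": 0.12, "z": -0.135, "wx": 0, "wy": 0, "wz": 0.07, "grip": 100}, {"x": -0.016, "y": 0.16, "z": -0.16, "wx": 0, "wy": 0, "wz": 0.1, "grip": 100}, {"x": -0.02, "y": 0.2, "z": -0.19, "wx": 0, "wy": 0, "wz": 0.13, "grip": 100}, {"x": -0.024, "y": 0.245, "z": -0.195, "wx": 0, "wy": 0, "wz": 0.13, "grip": 100}, {"x": -0.028, "y": 0.29, "z": -0.195, "wx": 0, "wy": 0, "wz": 0.13, "grip": 100}])

```text
time_s: 15.65
eef_pos: [0.4695, 0.0253, 0.3394]
orientation: [3.142, -0.005, 0.002]
contact_force: [0.2, -0.3, 0.6]
width: 0.0881
gripper_force: 0.0
```

Request:
apply_moves(series=[{"x": 0, "y": 0.045, "z": 0, "wx": 0, "wy": 0, "wz": 0, "grip": 100}, {"x": 0, "y": 0.09, "z": 0, "wx": 0, "wy": 0, "wz": 0, "grip": 100}, {"x": 0, "y": 0.135, "z": 0, "wx": 0, "wy": 0, "wz": 0, "grip": 100}, {"x": 0, "y": 0.18, "z": 0, "wx": 0, "wy": 0, "wz": 0, "grip": 100}, {"x": 0, "y": 0.215, "z": 0, "wx": 0, "wy": 0, "wz": 0, "grip": 100}, {"x": 0, "y": 0.235, "z": 0, "wx": 0, "wy": 0, "wz": 0, "grip": 100}, {"x": 0, "y": 0.24, "z": 0, "wx": 0, "wy": 0, "wz": 0, "grip": 90}, {"x": 0, "y": 0.24, "z": 0, "wx": 0, "wy": 0, "wz": 0, "grip": 80}])

```text
time_s: 16.45
eef_pos: [0.4698, -0.2133, 0.3368]
orientation: [-3.141, -0.0, 0.001]
contact_force: [0.2, 0.4, 0.2]
width: 0.075
gripper_force: 0.0
```

```bash
python3 -c "
from h import *
c=robot.camera_info('wrist'); im=shot('wrist','pics/w6.png')
print(proj('wrist',[[.478-.038,-.221,.238],[.478+.038,-.221,.238],[.478,-.221,.238]],c).round(1)); plan([.478,-.221,.2133],[-np.pi,0,.0])"
```

```text
[[327.5 276.6]
 [328.2 169.7]
 [327.8 224.8]]
t 16.5 pos [ 0.47   -0.2126  0.337 ] rpy [-3.1414e+00 -5.0000e-04  1.8000e-03] shift [0.008  0.0085 0.1237] turn [-0.0002 -0.0005  0.0018] F [ 0.6  0.5 -0.7]
```

View pics/w6.png

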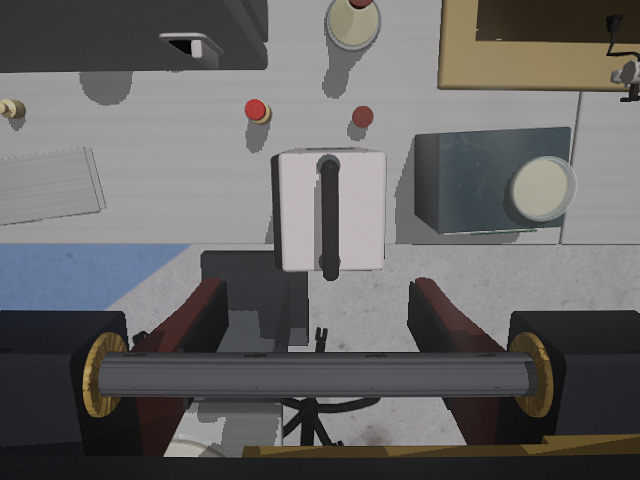

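In the wrist view:
- the carry bar runs from (329,160) to (331,272)
- box top corners are at (279,153), (385,152), (384,269) and (283,271)
- the stack's near edge is at about (415,135) to (441,233)
- the plate tip is at about (89,149) to (104,210)

```bash
python3 -c "
from h import *
np.set_printoptions(precision=4,suppress=True)
print('utop',atz('wrist',[(279,153),(283,271),(385,152),(384,269)],.2)[:,:2])
print('bar',atz('wrist',[(329,160),(331,272)],.236)[:,:2])
print('stk',atz('wrist',[(415,135),(438,233),(571,127),(561,225)],.111)[:,:2])
print('tip',atz('wrist',[(89,149),(104,210)],.002)[:,:2])
print('viala stop',atz('wrist',[(256,110)],.059)[:,:2],atz('wrist',[(363,116)],.024)[:,:2])
"
```

```text
utop [[ 0.526  -0.1837]
 [ 0.4321 -0.1851]
 [ 0.5269 -0.2643]
 [ 0.434  -0.2672]]
bar [[ 0.5225 -0.2208]
 [ 0.443  -0.2229]]
stk [[ 0.5406 -0.3067]
 [ 0.4442 -0.3356]
 [ 0.5493 -0.4577]
 [ 0.4528 -0.4613]]
tip [[0.5255 0.0684]
 [0.4495 0.0586]]
viala stop [[ 0.5668 -0.1474]] [[ 0.5626 -0.2654]]
```

Request:
apply_moves(series=[{"x": 0.005, "y": 0.005, "z": 0.02, "wx": 0, "wy": 0, "wz": -0.008, "grip": 80}, {"x": 0.01, "y": 0.0095, "z": 0.05, "wx": 0, "wy": 0, "wz": -0.008, "grip": 80}, {"x": 0.01, "y": 0.0095, "z": 0.08, "wx": 0, "wy": 0, "wz": -0.008, "grip": 80}, {"x": 0.01, "y": 0.0095, "z": 0.1, "wx": 0, "wy": 0, "wz": -0.008, "grip": 80}, {"x": 0.01, "y": 0.0095, "z": 0.115, "wx": 0, "wy": 0, "wz": -0.008, "grip": 70}, {"x": 0.01, "y": 0.0095, "z": 0.122, "wx": 0, "wy": 0, "wz": -0.008, "grip": 60}, {"x": 0.01, "y": 0.0095, "z": 0.122, "wx": 0, "wy": 0, "wz": -0.008, "grip": 40}, {"x": 0.01, "y": 0.0095, "z": 0.122, "wx": 0, "wy": 0, "wz": -0.008, "grip": 30}], force=10)

```text
time_s: 17.3
eef_pos: [0.4804, -0.2221, 0.2158]
orientation: [3.141, -0.001, 0.011]
contact_force: [-0.0, -1.1, 0.3]
width: 0.0417
gripper_force: 0.0
```

Request:
apply_moves(series=[{"x": 0, "y": 0, "z": 0, "wx": 0, "wy": 0, "wz": 0, "grip": 15}, {"x": 0, "y": 0, "z": 0, "wx": 0, "wy": 0, "wz": 0, "grip": 8}, {"x": 0, "y": 0, "z": 0, "wx": 0, "wy": 0, "wz": 0, "grip": 5}, {"x": 0, "y": 0, "z": 0, "wx": 0, "wy": 0, "wz": 0, "grip": 5}, {"x": 0, "y": 0, "z": 0, "wx": 0, "wy": 0, "wz": 0, "grip": 5}, {"x": 0, "y": 0, "z": 0, "wx": 0, "wy": 0, "wz": 0, "grip": 5}, {"x": 0, "y": 0, "z": 0, "wx": 0, "wy": 0, "wz": 0, "grip": 5}, {"x": 0, "y": 0, "z": 0, "wx": 0, "wy": 0, "wz": 0, "grip": 5}])

```text
time_s: 18.1
eef_pos: [0.48, -0.2226, 0.2145]
orientation: [-3.142, 0.0, 0.01]
contact_force: [-0.7, 0.5, 0.6]
width: 0.0047
gripper_force: 0.0
```

```bash
python3 - <<'E'
from h import *
np.set_printoptions(precision=4,suppress=True)
plan([.48,-.222,.2133],[-np.pi,0,.01])
# arc: tool shift in current tool frame; tool y ~ -world y, z ~ -world z; tip toward -y = +tool y
for d in range(0,35,2):
    a=np.radians(d); g=.0187
    by=.232*np.sin(a)+.045*(1-np.cos(a)); bz=.232*(np.cos(a)-1)+.045*np.sin(a)   # bar: toward stack, up
    # tcp = bar + g*tooldir ; tooldir initially (0,-1)-> rotated: (-sin a, -cos a)
    ty=by-g*np.sin(a); tz=bz-g*(np.cos(a)-1)
    print(d,'y',round(ty,4),'z',round(-tz,4),'wx',round(a,4))
E
```

```text
t 18.1 pos [ 0.48   -0.2226  0.2145] rpy [-3.1415  0.      0.0098] shift [ 0.     -0.0006  0.0012] turn [-0.      0.     -0.0002] F [-0.7  0.5  0.6]
0 y 0.0 z -0.0 wx 0.0
2 y 0.0075 z -0.0014 wx 0.0349
4 y 0.015 z -0.0026 wx 0.0698
6 y 0.0225 z -0.0035 wx 0.1047
8 y 0.0301 z -0.0042 wx 0.1396
10 y 0.0377 z -0.0046 wx 0.1745
12 y 0.0453 z -0.0047 wx 0.2094
14 y 0.0529 z -0.0046 wx 0.2443
16 y 0.0605 z -0.0041 wx 0.2793
18 y 0.0681 z -0.0035 wx 0.3142
20 y 0.0757 z -0.0025 wx 0.3491
22 y 0.0832 z -0.0013 wx 0.384
24 y 0.0906 z 0.0001 wx 0.4189
26 y 0.0981 z 0.0019 wx 0.4538
28 y 0.1054 z 0.0038 wx 0.4887
30 y 0.1127 z 0.0061 wx 0.5236
32 y 0.1199 z 0.0086 wx 0.5585
34 y 0.127 z 0.0113 wx 0.5934
```

The fingers again closed on nothing: the real tips sit about 22–24 mm above the nominal TCP, as with the crucible. I'll open and go lower while watching the force.

Request:
apply_moves(series=[{"x": 0, "y": 0, "z": 0, "wx": 0, "wy": 0, "wz": 0, "grip": 40}, {"x": 0, "y": 0, "z": 0, "wx": 0, "wy": 0, "wz": 0, "grip": 60}, {"x": 0, "y": 0, "z": 0, "wx": 0, "wy": 0, "wz": 0, "grip": 60}, {"x": 0, "y": 0, "z": 0, "wx": 0, "wy": 0, "wz": 0, "grip": 60}, {"x": 0, "y": 0, "z": 0, "wx": 0, "wy": 0, "wz": 0, "grip": 60}, {"x": 0, "y": 0, "z": 0.004, "wx": 0, "wy": 0, "wz": 0, "grip": 60}, {"x": 0, "y": 0, "z": 0.01, "wx": 0, "wy": 0, "wz": 0, "grip": 60}, {"x": 0, "y": 0, "z": 0.013, "wx": 0, "wy": 0, "wz": 0, "grip": 60}])

```text
time_s: 18.9
eef_pos: [0.4798, -0.2225, 0.2005]
orientation: [-3.141, 0.001, 0.01]
contact_force: [0.5, 0.2, 0.4]
width: 0.0528
gripper_force: 0.0
```

Request:
apply_moves(series=[{"x": 0, "y": 0, "z": 0.002, "wx": 0, "wy": 0, "wz": 0, "grip": 50}, {"x": 0, "y": 0, "z": 0.004, "wx": 0, "wy": 0, "wz": 0, "grip": 40}, {"x": 0, "y": 0, "z": 0.004, "wx": 0, "wy": 0, "wz": 0, "grip": 30}, {"x": 0, "y": 0, "z": 0.004, "wx": 0, "wy": 0, "wz": 0, "grip": 20}, {"x": 0, "y": 0, "z": 0.004, "wx": 0, "wy": 0, "wz": 0, "grip": 10}, {"x": 0, "y": 0, "z": 0.004, "wx": 0, "wy": 0, "wz": 0, "grip": 10}, {"x": 0, "y": 0, "z": 0.004, "wx": 0, "wy": 0, "wz": 0, "grip": 10}, {"x": 0, "y": 0, "z": 0.004, "wx": 0, "wy": 0, "wz": 0, "grip": 10}])

```text
time_s: 19.7
eef_pos: [0.48, -0.2224, 0.1978]
orientation: [-3.141, -0.0, 0.01]
contact_force: [-0.1, 1.8, 1.6]
width: 0.0118
gripper_force: 10.0
```

The bar is held: 11.8 mm opening, 10 N. Next I'll tip the unit slowly about its rear edge.

Request:
apply_moves(series=[{"x": 0, "y": 0.007, "z": -0.001, "wx": 0.035, "wy": 0, "wz": 0, "grip": 10}, {"x": 0, "y": 0.014, "z": -0.002, "wx": 0.07, "wy": 0, "wz": 0, "grip": 10}, {"x": 0, "y": 0.021, "z": -0.003, "wx": 0.105, "wy": 0, "wz": 0, "grip": 10}, {"x": 0, "y": 0.028, "z": -0.004, "wx": 0.14, "wy": 0, "wz": 0, "grip": 10}, {"x": 0, "y": 0.035, "z": -0.0045, "wx": 0.175, "wy": 0, "wz": 0, "grip": 10}, {"x": 0, "y": 0.042, "z": -0.005, "wx": 0.21, "wy": 0, "wz": 0, "grip": 10}, {"x": 0, "y": 0.049, "z": -0.005, "wx": 0.244, "wy": 0, "wz": 0, "grip": 10}, {"x": 0, "y": 0.056, "z": -0.0045, "wx": 0.279, "wy": 0, "wz": 0, "grip": 10}], force=10)

```text
time_s: 20.5
eef_pos: [0.4806, -0.2794, 0.2021]
orientation: [-2.861, -0.0, 0.009]
contact_force: [0.8, 0.4, 1.6]
width: 0.0115
gripper_force: 10.0
```

```bash
python3 - <<'E'
from h import *
np.set_printoptions(precision=4,suppress=True)
plan([.48,-.222,.2133],[-np.pi,0,.01]); o=robot.get_obs(); print(o['width'],o['gripper_force'],o['wrist_torque'])
R0=Ro.from_euler('xyz',o['orientation']); a0=R0.as_matrix()[:,2]; A0=np.arctan2(a0[1],-a0[2]); print('tilt',np.degrees(A0))
def tcp(a): 
    s,c=np.sin(a),np.cos(a); return np.array([-(.232*s+.045*(1-c))+.034*s, .1978+.232*(c-1)+.045*s-.034*(c-1)])
for d in range(17,33):
    a=np.radians(d); w=tcp(a)-[0,.1978]+[-.2224,.1978]; v=to_tool([o['eef_pos'][0],*w]); print(d,v,'wx',round(a-A0,4))
E
```

```text
t 20.5 pos [ 0.4806 -0.2794  0.2021] rpy [-2.8605 -0.0004  0.0095] shift [-0.     -0.0583  0.0052] turn [-0.2811 -0.0005 -0.0005] F [0.8 0.4 1.6]
0.011520507285171028 9.997356086969376 [ 0.098  -0.0336 -0.0209]
tilt 16.10256395036537
17 [-0.      0.0027 -0.0009] wx 0.0157
18 [-0.0001  0.0062 -0.0016] wx 0.0331
19 [-0.0001  0.0097 -0.0023] wx 0.0506
20 [-0.0001  0.0131 -0.0029] wx 0.068
21 [-0.0002  0.0167 -0.0034] wx 0.0855
22 [-0.0002  0.0202 -0.0038] wx 0.1029
23 [-0.0002  0.0237 -0.0042] wx 0.1204
24 [-0.0003  0.0272 -0.0046] wx 0.1378
25 [-0.0003  0.0307 -0.0048] wx 0.1553
26 [-0.0003  0.0343 -0.005 ] wx 0.1727
27 [-0.0004  0.0378 -0.0052] wx 0.1902
28 [-0.0004  0.0414 -0.0053] wx 0.2076
29 [-0.0004  0.0449 -0.0053] wx 0.2251
30 [-0.0005  0.0485 -0.0053] wx 0.2426
31 [-0.0005  0.052  -0.0052] wx 0.26
32 [-0.0005  0.0555 -0.005 ] wx 0.2775
```

Request:
apply_moves(series=[{"x": 0, "y": 0.0062, "z": -0.0016, "wx": 0.033, "wy": 0, "wz": 0, "grip": 10}, {"x": 0, "y": 0.0115, "z": -0.0026, "wx": 0.059, "wy": 0, "wz": 0, "grip": 10}, {"x": 0, "y": 0.0167, "z": -0.0034, "wx": 0.0855, "wy": 0, "wz": 0, "grip": 10}, {"x": 0, "y": 0.022, "z": -0.004, "wx": 0.1115, "wy": 0, "wz": 0, "grip": 10}, {"x": 0, "y": 0.0272, "z": -0.0045, "wx": 0.138, "wy": 0, "wz": 0, "grip": 10}, {"x": 0, "y": 0.0325, "z": -0.0049, "wx": 0.164, "wy": 0, "wz": 0, "grip": 10}, {"x": 0, "y": 0.0378, "z": -0.0051, "wx": 0.19, "wy": 0, "wz": 0, "grip": 10}, {"x": 0, "y": 0.0414, "z": -0.0052, "wx": 0.2075, "wy": 0, "wz": 0, "grip": 10}])

```text
time_s: 21.3
eef_pos: [0.4809, -0.3205, 0.1953]
orientation: [-2.653, 0.0, 0.009]
contact_force: [0.7, 0.4, -0.7]
width: 0.0115
gripper_force: 10.0
```

```bash
python3 - <<'E'
from h import *
np.set_printoptions(precision=4,suppress=True)
o=robot.get_obs(); print(o['time_s'],o['eef_pos'],o['orientation'],o['contact_force'],o['width'],o['gripper_force'],o['wrist_torque'])
im=shot('top','pics/t2.png'); im=shot('side','pics/s2.png')
E
```

```text
21.3 [ 0.4809 -0.3205  0.1953] [-2.6531  0.0003  0.0093] [ 0.7232  0.3619 -0.6892] 0.011491859740173069 9.997049421072006 [-0.1887 -0.0448 -0.0249]
```

Request:
apply_moves(series=[{"x": 0, "y": 0.0012, "z": -0.0003, "wx": 0.006, "wy": 0, "wz": 0, "grip": 10}, {"x": 0, "y": 0.0024, "z": -0.0006, "wx": 0.012, "wy": 0, "wz": 0, "grip": 10}, {"x": 0, "y": 0.0035, "z": -0.0008, "wx": 0.0175, "wy": 0, "wz": 0, "grip": 10}, {"x": 0, "y": 0.0047, "z": -0.001, "wx": 0.0235, "wy": 0, "wz": 0, "grip": 10}, {"x": 0, "y": 0.0058, "z": -0.0012, "wx": 0.029, "wy": 0, "wz": 0, "grip": 10}, {"x": 0, "y": 0.007, "z": -0.0014, "wx": 0.035, "wy": 0, "wz": 0, "grip": 10}, {"x": 0, "y": 0.007, "z": -0.0014, "wx": 0.035, "wy": 0, "wz": 0, "grip": 10}, {"x": 0, "y": 0.007, "z": -0.0014, "wx": 0.035, "wy": 0, "wz": 0, "grip": 10}])

```text
time_s: 22.2
eef_pos: [0.481, -0.3268, 0.1935]
orientation: [-2.62, 0.0, 0.01]
contact_force: [0.3, -0.3, -2.7]
width: 0.0116
gripper_force: 10.0
```

```bash
python3 - <<'E'
from h import *
np.set_printoptions(precision=4,suppress=True)
o=robot.get_obs(); print(o['time_s'],o['eef_pos'],o['orientation'],o['contact_force'],o['wrist_torque'])
E
```

```text
22.2 [ 0.481  -0.3268  0.1935] [-2.62    0.0001  0.0097] [ 0.2689 -0.2664 -2.7483] [-0.3202  0.0044 -0.0409]
```

Request:
apply_moves(series=[{"x": 0, "y": 0.0009, "z": -0.0002, "wx": 0.0045, "wy": 0, "wz": 0, "grip": 10}, {"x": 0, "y": 0.0018, "z": -0.0004, "wx": 0.009, "wy": 0, "wz": 0, "grip": 10}, {"x": 0, "y": 0.0027, "z": -0.0006, "wx": 0.0135, "wy": 0, "wz": 0, "grip": 10}, {"x": 0, "y": 0.0035, "z": -0.0008, "wx": 0.0175, "wy": 0, "wz": 0, "grip": 10}, {"x": 0, "y": 0.0035, "z": -0.0008, "wx": 0.0175, "wy": 0, "wz": 0, "grip": 10}, {"x": 0, "y": 0.0035, "z": -0.0008, "wx": 0.0175, "wy": 0, "wz": 0, "grip": 10}, {"x": 0, "y": 0.0035, "z": -0.0008, "wx": 0.0175, "wy": 0, "wz": 0, "grip": 10}, {"x": 0, "y": 0.0035, "z": -0.0008, "wx": 0.0175, "wy": 0, "wz": 0, "grip": 10}])

```text
time_s: 23.0
eef_pos: [0.4811, -0.33, 0.1927]
orientation: [-2.603, -0.0, 0.01]
contact_force: [-2.1, 3.1, -1.3]
width: 0.0116
gripper_force: 10.1
```

Request:
apply_moves(series=[{"x": 0, "y": 0.0009, "z": -0.0002, "wx": 0.0045, "wy": 0, "wz": 0, "grip": 10}, {"x": 0, "y": 0.0018, "z": -0.0004, "wx": 0.009, "wy": 0, "wz": 0, "grip": 10}, {"x": 0, "y": 0.0027, "z": -0.0006, "wx": 0.0135, "wy": 0, "wz": 0, "grip": 10}, {"x": 0, "y": 0.0035, "z": -0.0008, "wx": 0.0175, "wy": 0, "wz": 0, "grip": 10}, {"x": 0, "y": 0.0035, "z": -0.0008, "wx": 0.0175, "wy": 0, "wz": 0, "grip": 10}, {"x": 0, "y": 0.0035, "z": -0.0008, "wx": 0.0175, "wy": 0, "wz": 0, "grip": 10}, {"x": 0, "y": 0.0035, "z": -0.0008, "wx": 0.0175, "wy": 0, "wz": 0, "grip": 10}, {"x": 0, "y": 0.0035, "z": -0.0008, "wx": 0.0175, "wy": 0, "wz": 0, "grip": 10}])

```text
time_s: 23.8
eef_pos: [0.4811, -0.3335, 0.1914]
orientation: [-2.585, 0.0, 0.01]
contact_force: [-1.3, 3.9, 1.1]
width: 0.012
gripper_force: 10.1
```

```bash
python3 - <<'E'
from h import *
np.set_printoptions(precision=4,suppress=True)
o=robot.get_obs(); print(o['time_s'],o['eef_pos'],o['orientation'],o['contact_force'],o['wrist_torque'])
E
```

```text
23.8 [ 0.4811 -0.3335  0.1914] [-2.5851  0.      0.0098] [-1.3202  3.8666  1.0753] [0.404  0.0099 0.1686]
```

Contact with the stack came at about 31°. Releasing and backing off.

Request:
apply_moves(series=[{"x": 0, "y": 0, "z": 0, "wx": 0, "wy": 0, "wz": 0, "grip": 20}, {"x": 0, "y": 0, "z": 0, "wx": 0, "wy": 0, "wz": 0, "grip": 30}, {"x": 0, "y": 0, "z": 0, "wx": 0, "wy": 0, "wz": 0, "grip": 50}, {"x": 0, "y": 0, "z": 0, "wx": 0, "wy": 0, "wz": 0, "grip": 60}, {"x": 0, "y": 0, "z": 0, "wx": 0, "wy": 0, "wz": 0, "grip": 70}, {"x": 0, "y": 0, "z": -0.01, "wx": 0, "wy": 0, "wz": 0, "grip": 70}, {"x": 0, "y": 0, "z": -0.04, "wx": 0, "wy": 0, "wz": 0, "grip": 70}, {"x": 0, "y": 0, "z": -0.08, "wx": 0, "wy": 0, "wz": 0, "grip": 70}])

```text
time_s: 24.6
eef_pos: [0.4813, -0.3753, 0.2588]
orientation: [-2.583, 0.002, 0.01]
contact_force: [0.6, -1.1, 0.4]
width: 0.061
gripper_force: 0.0
```

Request:
apply_moves(series=[{"x": 0, "y": 0, "z": -0.04, "wx": 0, "wy": 0, "wz": 0, "grip": 70}, {"x": 0, "y": -0.02, "z": -0.06, "wx": -0.07, "wy": 0, "wz": 0, "grip": 70}, {"x": 0, "y": -0.05, "z": -0.08, "wx": -0.14, "wy": 0, "wz": 0, "grip": 70}, {"x": 0, "y": -0.09, "z": -0.09, "wx": -0.21, "wy": 0, "wz": 0, "grip": 70}, {"x": 0, "y": -0.12, "z": -0.1, "wx": -0.28, "wy": 0, "wz": 0, "grip": 70}, {"x": 0, "y": -0.16, "z": -0.1, "wx": -0.35, "wy": 0, "wz": 0, "grip": 70}, {"x": 0, "y": -0.2, "z": -0.09, "wx": -0.42, "wy": 0, "wz": 0, "grip": 80}, {"x": 0, "y": -0.24, "z": -0.07, "wx": -0.49, "wy": 0, "wz": 0, "grip": 80}])

```text
time_s: 25.4
eef_pos: [0.4795, -0.2083, 0.4474]
orientation: [-3.08, -0.003, 0.008]
contact_force: [0.5, 1.5, 0.6]
width: 0.0698
gripper_force: 0.0
```

```bash
python3 - <<'E'
from h import *
np.set_printoptions(precision=4,suppress=True)
for n in ('top','side','wrist'):
    im=shot(n,f'pics/lean_{n}.png'); np.save(f'lean_{n}.npy',robot.camera_info(n),allow_pickle=True)
plan([.4655,.2422,.15],[-np.pi,0,.13])
# unit front panel bottom/top edges in top view: dark panel vs white box along scan lines
t=cv2.imread('pics/lean_top.png'); 
for r in (265,275,285): print(r,[(int(x)) for x in t[r,395:480].mean(1)])
E
```

```text
t 25.55 pos [ 0.4795 -0.2052  0.4487] rpy [-3.078  -0.0051  0.0159] shift [-0.0084 -0.4276  0.3265] turn [-0.0632 -0.0087 -0.1139] F [-0.3  0.2 -0.4]
265 [152, 152, 152, 179, 231, 231, 231, 232, 232, 232, 231, 231, 232, 232, 231, 231, 231, 231, 231, 231, 231, 231, 232, 231, 231, 229, 225, 220, 211, 201, 201, 189, 166, 147, 130, 112, 91, 76, 46, 31, 31, 29, 31, 30, 30, 35, 37, 35, 35, 62, 70, 71, 70, 70, 71, 71, 69, 69, 69, 69, 69, 69, 69, 69, 69, 70, 70, 68, 44, 46, 44, 30, 31, 44, 45, 45, 44, 42, 42, 42, 42, 42, 42, 41, 42]
275 [231, 231, 231, 231, 231, 231, 231, 231, 231, 231, 231, 231, 231, 231, 231, 231, 231, 231, 231, 231, 213, 116, 37, 34, 29, 31, 31, 30, 59, 64, 44, 49, 42, 53, 49, 59, 58, 36, 53, 46, 29, 31, 31, 29, 31, 31, 39, 37, 34, 60, 69, 69, 69, 70, 70, 94, 92, 63, 67, 70, 69, 70, 69, 70, 69, 60, 46, 43, 44, 44, 45, 44, 43, 43, 46, 58, 70, 69, 69, 70, 71, 71, 71, 74, 74]
285 [232, 232, 232, 232, 232, 232, 232, 232, 232, 233, 232, 232, 232, 232, 232, 217, 153, 153, 154, 153, 153, 129, 54, 36, 33, 30, 29, 30, 29, 57, 58, 48, 52, 46, 52, 44, 57, 52, 46, 55, 42, 28, 30, 31, 30, 29, 31, 31, 29, 53, 71, 71, 79, 83, 81, 47, 29, 30, 70, 117, 140, 142, 142, 142, 142, 142, 143, 142, 144, 101, 37, 76, 111, 109, 127, 139, 102, 70, 82, 114, 121, 136, 150, 159, 165]
```

```bash
python3 - <<'E'
from h import *
np.set_printoptions(precision=4,suppress=True)
# front-bottom edge height h=.09 sin31
print(atz('top',[(415.8,275),(416.5,285)],.09*np.sin(np.radians(31))))
w=cv2.imread('pics/lean_wrist.png').mean(2).astype(int); c=np.load('lean_wrist.npy',allow_pickle=True).item()
e=proj('wrist',[[.48,-.19,.0464],[.528,-.19,.0464],[.432,-.19,.0464]],c); print(e)
for r in (160,190,220): print(r,w[r,200:380:2].tolist())
E
```

```text
[[ 0.4981 -0.1897  0.0464]
 [ 0.4695 -0.1908  0.0464]]
[[324.3792 188.5821]
 [325.0602 153.8603]
 [323.7209 222.0383]]
160 [166, 166, 166, 166, 166, 166, 167, 166, 167, 165, 166, 167, 166, 165, 166, 167, 166, 166, 166, 166, 166, 166, 165, 166, 166, 167, 166, 167, 167, 166, 166, 167, 166, 166, 166, 167, 166, 166, 167, 167, 167, 167, 167, 167, 167, 167, 167, 167, 166, 167, 167, 167, 167, 167, 167, 166, 166, 166, 166, 166, 165, 166, 167, 116, 69, 68, 88, 79, 104, 104, 103, 108, 111, 109, 110, 120, 118, 118, 134, 132, 129, 130, 149, 152, 152, 151, 150, 152, 150, 150]
190 [164, 165, 164, 164, 164, 165, 163, 165, 165, 164, 164, 165, 165, 164, 165, 165, 164, 164, 165, 164, 165, 164, 165, 165, 165, 166, 166, 165, 166, 165, 167, 166, 166, 166, 166, 166, 166, 166, 166, 167, 166, 166, 166, 166, 167, 166, 167, 167, 167, 167, 167, 167, 167, 167, 168, 168, 168, 168, 166, 167, 168, 109, 113, 91, 40, 40, 40, 39, 36, 52, 43, 36, 58, 34, 56, 33, 58, 35, 35, 37, 34, 35, 35, 35, 32, 34, 52, 69, 38, 34]
220 [165, 164, 165, 165, 164, 165, 165, 165, 164, 165, 165, 164, 164, 165, 164, 164, 164, 164, 164, 165, 165, 164, 164, 164, 164, 164, 164, 163, 163, 164, 164, 164, 164, 164, 164, 164, 164, 164, 164, 162, 163, 163, 163, 163, 162, 163, 163, 162, 162, 162, 163, 163, 163, 163, 163, 163, 163, 162, 162, 162, 163, 107, 109, 113, 37, 38, 39, 37, 36, 36, 37, 37, 36, 35, 40, 37, 58, 35, 36, 34, 36, 36, 36, 34, 32, 73, 74, 75, 75, 109]
```

Rear edge y ≈ -0.268 and x centre ≈ 0.480, and the unit is leaning steadily. On to the plate bar.

Request:
apply_moves(series=[{"x": -0.001, "y": -0.045, "z": 0.01, "wx": -0.01, "wy": 0, "wz": -0.01, "grip": 80}, {"x": -0.002, "y": -0.09, "z": 0.03, "wx": -0.02, "wy": 0, "wz": -0.03, "grip": 80}, {"x": -0.003, "y": -0.13, "z": 0.055, "wx": -0.03, "wy": 0, "wz": -0.05, "grip": 80}, {"x": -0.004, "y": -0.17, "z": 0.085, "wx": -0.04, "wy": -0.003, "wz": -0.07, "grip": 80}, {"x": -0.005, "y": -0.21, "z": 0.115, "wx": -0.05, "wy": -0.006, "wz": -0.09, "grip": 80}, {"x": -0.006, "y": -0.25, "z": 0.145, "wx": -0.063, "wy": -0.009, "wz": -0.114, "grip": 70}, {"x": -0.007, "y": -0.29, "z": 0.175, "wx": -0.063, "wy": -0.009, "wz": -0.114, "grip": 70}, {"x": -0.008, "y": -0.33, "z": 0.205, "wx": -0.063, "wy": -0.009, "wz": -0.114, "grip": 70}])

```text
time_s: 26.35
eef_pos: [0.4688, 0.1343, 0.2611]
orientation: [-3.138, 0.006, 0.122]
contact_force: [1.7, 0.0, -0.4]
width: 0.0619
gripper_force: 0.0
```

Request:
apply_moves(series=[{"x": 0, "y": -0.04, "z": 0.025, "wx": 0, "wy": 0, "wz": 0, "grip": 70}, {"x": 0, "y": -0.075, "z": 0.05, "wx": 0, "wy": 0, "wz": 0, "grip": 60}, {"x": 0, "y": -0.095, "z": 0.08, "wx": 0, "wy": 0, "wz": 0, "grip": 50}, {"x": 0, "y": -0.1, "z": 0.1, "wx": 0, "wy": 0, "wz": 0, "grip": 50}, {"x": 0, "y": -0.1, "z": 0.11, "wx": 0, "wy": 0, "wz": 0, "grip": 50}, {"x": 0, "y": -0.1, "z": 0.11, "wx": 0, "wy": 0, "wz": 0, "grip": 50}, {"x": 0, "y": -0.1, "z": 0.11, "wx": 0, "wy": 0, "wz": 0, "grip": 50}, {"x": 0, "y": -0.1, "z": 0.11, "wx": 0, "wy": 0, "wz": 0, "grip": 50}])

```text
time_s: 27.15
eef_pos: [0.4566, 0.2328, 0.1551]
orientation: [-3.137, 0.003, 0.122]
contact_force: [0.5, 0.6, -0.5]
width: 0.0438
gripper_force: 0.0
```

```bash
python3 - <<'E'
from h import *
plan([.4655,.2422,.004],[-np.pi,0,.128])
E
```

```text
t 27.15 pos [0.4566 0.2328 0.1551] rpy [-3.1372e+00  2.6000e-03  1.2250e-01] shift [ 0.0104 -0.0076  0.1511] turn [-0.0044  0.0026 -0.0055] F [ 0.5  0.6 -0.5]
```

Request:
apply_moves(series=[{"x": 0.01, "y": -0.0076, "z": 0.04, "wx": -0.004, "wy": 0.002, "wz": -0.005, "grip": 50}, {"x": 0.01, "y": -0.0076, "z": 0.08, "wx": -0.004, "wy": 0.002, "wz": -0.005, "grip": 50}, {"x": 0.01, "y": -0.0076, "z": 0.115, "wx": -0.004, "wy": 0.002, "wz": -0.005, "grip": 50}, {"x": 0.01, "y": -0.0076, "z": 0.138, "wx": -0.004, "wy": 0.002, "wz": -0.005, "grip": 50}, {"x": 0.01, "y": -0.0076, "z": 0.148, "wx": -0.004, "wy": 0.002, "wz": -0.005, "grip": 40}, {"x": 0.01, "y": -0.0076, "z": 0.151, "wx": -0.004, "wy": 0.002, "wz": -0.005, "grip": 30}, {"x": 0.01, "y": -0.0076, "z": 0.151, "wx": -0.004, "wy": 0.002, "wz": -0.005, "grip": 20}, {"x": 0.01, "y": -0.0076, "z": 0.151, "wx": -0.004, "wy": 0.002, "wz": -0.005, "grip": 10}], force=25)

```text
time_s: 27.95
eef_pos: [0.465, 0.243, 0.0045]
orientation: [-3.141, -0.0, 0.129]
contact_force: [0.3, 0.4, 0.2]
width: 0.0153
gripper_force: 0.0
```

Request:
apply_moves(series=[{"x": 0, "y": 0, "z": 0, "wx": 0, "wy": 0, "wz": 0, "grip": 5}, {"x": 0, "y": 0, "z": 0, "wx": 0, "wy": 0, "wz": 0, "grip": 3}, {"x": 0, "y": 0, "z": 0, "wx": 0, "wy": 0, "wz": 0, "grip": 3}, {"x": 0, "y": 0, "z": 0, "wx": 0, "wy": 0, "wz": 0, "grip": 3}, {"x": 0, "y": 0, "z": 0, "wx": 0, "wy": 0, "wz": 0, "grip": 3}, {"x": 0, "y": 0, "z": 0, "wx": 0, "wy": 0, "wz": 0, "grip": 3}, {"x": 0, "y": 0, "z": 0, "wx": 0, "wy": 0, "wz": 0, "grip": 3}, {"x": 0, "y": 0, "z": 0, "wx": 0, "wy": 0, "wz": 0, "grip": 3}])

```text
time_s: 28.75
eef_pos: [0.4649, 0.2431, 0.0043]
orientation: [-3.141, -0.0, 0.129]
contact_force: [-0.0, 0.2, 5.3]
width: 0.0092
gripper_force: 25.0
```

```bash
python3 - <<'E'
from h import *
np.set_printoptions(precision=4,suppress=True)
yaw=.015; rear=np.array([.4805,-.268]); d=np.array([np.sin(yaw),-np.cos(yaw)])
tip=rear-.015*d; bar=tip-.1835*d; print('bar goal',bar,'tip',tip)
plan([*bar,robot.get_obs()['eef_pos'][2]],[-np.pi,0,yaw])
E
```

```text
bar goal [ 0.4775 -0.0695] tip [ 0.4803 -0.253 ]
t 28.75 pos [0.4649 0.2431 0.0043] rpy [-3.1409 -0.0002  0.1291] shift [-0.0277  0.3116 -0.0002] turn [-0.0007 -0.0002  0.1141] F [-0.   0.2  5.3]
```

Request:
apply_moves(series=[{"x": -0.001, "y": 0.012, "z": 0, "wx": 0, "wy": 0, "wz": 0.01, "grip": 3}, {"x": -0.004, "y": 0.035, "z": 0, "wx": 0, "wy": 0, "wz": 0.026, "grip": 3}, {"x": -0.006, "y": 0.062, "z": 0, "wx": 0, "wy": 0, "wz": 0.042, "grip": 3}, {"x": -0.009, "y": 0.09, "z": 0, "wx": 0, "wy": 0, "wz": 0.058, "grip": 3}, {"x": -0.012, "y": 0.118, "z": 0, "wx": 0, "wy": 0, "wz": 0.074, "grip": 3}, {"x": -0.014, "y": 0.145, "z": 0, "wx": 0, "wy": 0, "wz": 0.09, "grip": 3}, {"x": -0.017, "y": 0.168, "z": 0, "wx": 0, "wy": 0, "wz": 0.105, "grip": 3}, {"x": -0.018, "y": 0.18, "z": 0, "wx": 0, "wy": 0, "wz": 0.114, "grip": 3}])

```text
time_s: 29.55
eef_pos: [0.4702, 0.0618, 0.0043]
orientation: [-3.139, -0.001, 0.014]
contact_force: [0.1, 6.6, 5.5]
width: 0.009
gripper_force: 25.0
```

```bash
python3 - <<'E'
from h import *
np.set_printoptions(precision=1,suppress=True)
im=shot('wrist','pics/p1.png'); np.save('p1.npy',robot.camera_info('wrist'),allow_pickle=True); shot('top','pics/p1t.png')
plan([.4775,-.0695,.0043],[-np.pi,0,.015]); o=robot.get_obs(); print(o['width'],o['gripper_force'])
b=o['eef_pos'][:2]; y=o['orientation'][2]; d=np.array([np.sin(y),-np.cos(y)]); n=np.array([np.cos(y),np.sin(y)]); t=b+.1835*d
P=[[*(t+s*.04*n),.003] for s in(-1,0,1)]+[[*(b+.09*d+s*.04*n),.004] for s in(-1,1)]
print('tip',t,proj('wrist',P),proj('top',P))
E
```

```text
t 29.65 pos [0.5 0.1 0. ] rpy [ 3.1 -0.   0. ] shift [0.  0.1 0. ] turn [ 0. -0. -0.] F [-0.4 -2.1  6. ]
0.00915494960712545 24.99824434518814
tip [ 0.5 -0.1] [[675.4 355.3]
 [692.7 281.1]
 [710.9 199.5]
 [496.6 358.4]
 [515.2 199. ]] [[391.3 298.6]
 [390.7 285. ]
 [390.2 271.4]
 [359.4 299.3]
 [358.7 272. ]]
```

```bash
python3 - <<'E'
from h import *
w=cv2.cvtColor(cv2.imread('pics/p1.png'),6).astype(int)
for c in (440,480,520,560,600):
    a=w[150:400,c-4:c+5].mean(1); g=np.abs(np.diff(a)); i=np.argsort(-g)[:10]; print(c,sorted([(int(k)+150,round(float(g[k]),1)) for k in i]))
t=cv2.cvtColor(cv2.imread('pics/p1t.png'),6).astype(int)
for c in (365,375,385): print(c,t[262:306,c-2:c+3].mean(1).astype(int).tolist())
for r in (275,285,292): print(r,t[r-1:r+2,370:420].mean(0).astype(int).tolist())
E
```

```text
440 [(196, 19.4), (198, 11.3), (201, 4.8), (212, 2.8), (234, 3.3), (303, 3.1), (310, 101.0), (311, 3.8), (354, 5.0), (355, 7.7)]
480 [(196, 19.9), (198, 15.8), (315, 8.4), (316, 9.6), (317, 10.8), (319, 11.2), (320, 11.2), (321, 10.9), (322, 12.4), (323, 10.1)]
520 [(196, 14.2), (198, 21.0), (350, 33.3), (351, 45.9), (364, 11.0), (386, 10.7), (393, 13.0), (395, 58.8), (396, 35.1), (398, 10.9)]
560 [(196, 16.8), (198, 22.3), (350, 55.9), (351, 34.9), (360, 10.9), (364, 8.0), (392, 13.9), (394, 10.8), (395, 82.6), (398, 12.0)]
600 [(196, 30.7), (197, 13.6), (198, 16.2), (349, 15.1), (350, 49.3), (351, 19.9), (363, 10.8), (392, 12.0), (394, 57.9), (395, 31.3)]
365 [230, 229, 229, 229, 230, 231, 231, 228, 224, 219, 210, 213, 212, 210, 207, 207, 208, 208, 208, 207, 206, 208, 209, 210, 212, 213, 213, 211, 212, 212, 212, 214, 222, 225, 224, 223, 218, 203, 210, 226, 227, 228, 228, 228]
375 [230, 229, 230, 229, 230, 231, 230, 230, 230, 230, 228, 225, 225, 227, 225, 224, 226, 226, 226, 225, 225, 225, 224, 224, 226, 226, 225, 223, 224, 223, 223, 222, 224, 223, 222, 221, 200, 205, 227, 226, 227,
[... 297 characters left out ...]
25, 225, 225, 225, 224, 224, 224, 219, 195, 223, 228, 230, 229, 230, 230, 230, 229, 229, 229, 229, 229, 229, 230, 229, 229, 229, 229, 229, 229, 229, 229, 229, 229, 229, 229, 208, 101, 35, 34, 29]
285 [224, 225, 225, 224, 225, 225, 225, 225, 225, 225, 225, 224, 224, 224, 225, 224, 224, 224, 225, 223, 220, 211, 230, 230, 230, 230, 230, 230, 230, 230, 230, 230, 230, 230, 230, 230, 230, 230, 229, 230, 214, 151, 150, 150, 150, 150, 126, 56, 34, 32]
292 [223, 224, 223, 223, 223, 223, 223, 222, 222, 222, 222, 221, 221, 221, 221, 221, 221, 222, 226, 219, 224, 226, 229, 229, 230, 229, 229, 229, 229, 229, 229, 229, 229, 228, 229, 229, 229, 229, 229, 229, 213, 150, 150, 150, 150, 150, 144, 108, 35, 33]
```

The plate is aligned to within about 1 mm. Pushing it under the unit.

Request:
apply_moves(series=[{"x": 0.001, "y": 0.012, "z": 0, "wx": 0, "wy": 0, "wz": 0, "grip": 3}, {"x": 0.003, "y": 0.035, "z": 0, "wx": 0, "wy": 0, "wz": 0, "grip": 3}, {"x": 0.005, "y": 0.06, "z": 0, "wx": 0, "wy": 0, "wz": 0, "grip": 3}, {"x": 0.008, "y": 0.085, "z": 0, "wx": 0, "wy": 0, "wz": 0, "grip": 3}, {"x": 0.009, "y": 0.105, "z": 0, "wx": 0, "wy": 0, "wz": 0, "grip": 3}, {"x": 0.009, "y": 0.117, "z": 0, "wx": 0, "wy": 0, "wz": 0, "grip": 3}, {"x": 0.009, "y": 0.125, "z": 0, "wx": 0, "wy": 0, "wz": 0, "grip": 3}, {"x": 0.009, "y": 0.13, "z": 0, "wx": 0, "wy": 0, "wz": 0, "grip": 3}])

```text
time_s: 30.45
eef_pos: [0.4811, -0.0671, 0.0042]
orientation: [-3.139, -0.0, 0.015]
contact_force: [-0.4, 7.6, 6.6]
width: 0.0088
gripper_force: 25.0
```

```bash
python3 - <<'E'
from h import *
np.set_printoptions(precision=4,suppress=True)
t=shot('top','pics/p2t.png').mean(2).astype(int); o=robot.get_obs(); print(o['time_s'],o['eef_pos'],o['orientation'],o['contact_force'])
print(proj('top',[[.5,-.19,.0464],[.47,-.19,.0464]]))
for r in (270,275,280,285): print(r,t[r,408:424].tolist())
shot('wrist','pics/p2.png')
E
```

```text
30.5 [ 0.4811 -0.0677  0.0043] [-3.14   -0.0001  0.015 ] [1.0797 4.1715 5.7653]
[[415.884  274.3313]
 [416.2164 284.8173]]
270 [241, 242, 242, 235, 170, 130, 211, 241, 242, 242, 242, 241, 236, 194, 101, 72]
275 [233, 234, 224, 160, 120, 191, 231, 235, 236, 236, 236, 232, 199, 110, 94, 85]
280 [219, 208, 148, 120, 186, 220, 224, 224, 225, 226, 221, 183, 104, 82, 57, 41]
285 [162, 107, 131, 175, 200, 201, 203, 204, 206, 192, 140, 81, 58, 39, 30, 28]
```

Request:
apply_moves(series=[{"x": 0, "y": 0, "z": 0, "wx": 0, "wy": 0, "wz": 0, "grip": 15}, {"x": 0, "y": 0, "z": 0, "wx": 0, "wy": 0, "wz": 0, "grip": 30}, {"x": 0, "y": 0, "z": 0, "wx": 0, "wy": 0, "wz": 0, "grip": 45}, {"x": 0, "y": 0, "z": 0, "wx": 0, "wy": 0, "wz": 0, "grip": 50}, {"x": 0, "y": 0, "z": -0.02, "wx": 0, "wy": 0, "wz": 0, "grip": 50}, {"x": 0, "y": 0, "z": -0.06, "wx": 0, "wy": 0, "wz": 0, "grip": 60}, {"x": 0, "y": 0, "z": -0.11, "wx": 0, "wy": 0, "wz": 0, "grip": 70}, {"x": 0, "y": 0, "z": -0.16, "wx": 0, "wy": 0, "wz": 0, "grip": 70}])

```text
time_s: 31.35
eef_pos: [0.4797, -0.0679, 0.1635]
orientation: [3.141, 0.005, 0.015]
contact_force: [0.8, 0.5, 1.1]
width: 0.0609
gripper_force: 0.0
```

Request:
apply_moves(series=[{"x": 0, "y": 0, "z": -0.05, "wx": 0, "wy": 0, "wz": 0, "grip": 70}, {"x": 0, "y": 0, "z": -0.1, "wx": 0.04, "wy": 0, "wz": 0, "grip": 70}, {"x": 0, "y": 0.02, "z": -0.14, "wx": 0.1, "wy": 0, "wz": 0, "grip": 70}, {"x": 0, "y": 0.06, "z": -0.16, "wx": 0.17, "wy": 0, "wz": 0, "grip": 70}, {"x": 0, "y": 0.105, "z": -0.17, "wx": 0.24, "wy": 0, "wz": 0, "grip": 70}, {"x": 0, "y": 0.15, "z": -0.17, "wx": 0.31, "wy": 0, "wz": 0, "grip": 70}, {"x": 0, "y": 0.195, "z": -0.17, "wx": 0.38, "wy": 0, "wz": 0, "grip": 70}, {"x": 0, "y": 0.24, "z": -0.17, "wx": 0.45, "wy": 0, "wz": 0, "grip": 70}])

```text
time_s: 32.15
eef_pos: [0.4841, -0.3098, 0.3328]
orientation: [-2.69, 0.002, 0.015]
contact_force: [1.2, 0.6, 0.9]
width: 0.0613
gripper_force: 0.0
```

```bash
python3 - <<'E'
from h import *
np.set_printoptions(precision=4,suppress=True)
plan([.481,-.3758,.2593],[-2.59,0,.01])
t=shot('top','pics/p3t.png').mean(2).astype(int); t0=cv2.imread('pics/lean_top.png').mean(2)
for r in (272,285,290): print(r,t[r-1:r+2,340:424].mean(0).astype(int).tolist())
shot('wrist','pics/p3.png'); np.save('p3.npy',robot.camera_info('wrist'),allow_pickle=True)
E
```

```text
t 32.15 pos [ 0.4841 -0.3098  0.3328] rpy [-2.6901  0.0019  0.0147] shift [-0.0039  0.0914  0.0374] turn [0.1001 0.0039 0.0033] F [1.2 0.6 0.9]
272 [232, 232, 232, 232, 232, 232, 232, 232, 232, 232, 232, 232, 232, 232, 232, 232, 232, 232, 232, 232, 232, 232, 232, 232, 232, 232, 232, 232, 232, 230, 193, 121, 185, 220, 210, 165, 189, 221, 221, 221, 221, 220, 220, 221, 221, 221, 221, 221, 221, 221, 221, 222, 222, 222, 222, 223, 224, 224, 224, 224, 224, 225, 225, 225, 225, 225, 225, 226, 226, 226, 226, 226, 227, 226, 226, 198, 55, 34, 33, 29, 29, 30, 33, 47]
285 [231, 231, 231, 231, 231, 231, 231, 231, 231, 231, 231, 231, 231, 231, 231, 231, 231, 231, 231, 232, 231, 232, 231, 232, 232, 231, 231, 226, 153, 153, 153, 149, 136, 209, 221, 205, 222, 222, 221, 222, 221, 222, 222, 222, 222, 222, 222, 222, 222, 222, 223, 223, 223, 223, 223, 224, 224, 224, 224, 224, 224, 225, 225, 225, 225, 225, 225, 225, 225, 225, 209, 143, 143, 143, 143, 143, 120, 54, 35, 32, 28, 29, 30, 30]
290 [231, 231, 231, 231, 231, 231, 231, 231, 231, 231, 231, 231, 231, 231, 231, 231, 231, 231, 231, 231, 231, 231, 231, 231, 231, 231, 231, 226, 166, 152, 152, 146, 127, 203, 223, 211, 223, 223, 223, 223, 223, 223, 223, 223, 223, 223, 222, 223, 223, 223, 223, 223, 223, 223, 223, 223, 224, 224, 224, 224, 224, 224, 224, 224, 224, 224, 224, 224, 224, 224, 216, 176, 143, 143, 143, 143, 127, 81, 34, 32, 29, 30, 30, 29]
```

Request:
apply_moves(series=[{"x": -0.001, "y": 0.03, "z": 0.0, "wx": 0.03, "wy": 0.001, "wz": 0.001, "grip": 70}, {"x": -0.002, "y": 0.06, "z": 0.005, "wx": 0.06, "wy": 0.002, "wz": 0.002, "grip": 70}, {"x": -0.003, "y": 0.08, "z": 0.015, "wx": 0.09, "wy": 0.003, "wz": 0.003, "grip": 70}, {"x": -0.004, "y": 0.09, "z": 0.028, "wx": 0.1, "wy": 0.004, "wz": 0.003, "grip": 70}, {"x": -0.004, "y": 0.0914, "z": 0.037, "wx": 0.1, "wy": 0.004, "wz": 0.003, "grip": 70}, {"x": -0.004, "y": 0.0914, "z": 0.0374, "wx": 0.1, "wy": 0.004, "wz": 0.003, "grip": 70}, {"x": -0.004, "y": 0.0914, "z": 0.0374, "wx": 0.1, "wy": 0.004, "wz": 0.003, "grip": 70}, {"x": -0.004, "y": 0.0914, "z": 0.0374, "wx": 0.1, "wy": 0.004, "wz": 0.003, "grip": 70}])

```text
time_s: 33.05
eef_pos: [0.4815, -0.3737, 0.2607]
orientation: [-2.594, -0.0, 0.011]
contact_force: [-0.0, -0.3, 0.3]
width: 0.0615
gripper_force: 0.0
```

```bash
python3 - <<'E'
from h import *
np.set_printoptions(precision=4,suppress=True)
plan([.481,-.3325,.192],[-2.595,0,.01])
print('platebar',atz('top',[(373,272),(373.3,287)],.046))
t=cv2.imread('pics/p3t.png').mean(2).astype(int)
for c in (385,395,405): print(c,t[262:312,c-2:c+3].mean(1).astype(int).tolist())
print(atz('top',[(395,272),(395,300)],.004))
E
```

```text
t 33.05 pos [ 0.4815 -0.3737  0.2607] rpy [-2.594  -0.0005  0.0111] shift [-0.0001  0.0006  0.0801] turn [-0.001   0.0002  0.0012] F [-0.  -0.3  0.3]
platebar [[ 0.5076 -0.0671  0.046 ]
 [ 0.4648 -0.0671  0.046 ]]
385 [232, 231, 231, 231, 232, 232, 230, 225, 221, 222, 221, 220, 221, 222, 222, 223, 224, 221, 219, 220, 221, 221, 221, 222, 223, 223, 223, 222, 222, 223, 221, 222, 223, 187, 193, 230, 230, 230, 229, 228, 229, 230, 230, 229, 228, 228, 203, 206, 224, 224]
395 [151, 151, 151, 151, 155, 156, 190, 220, 222, 223, 223, 223, 222, 223, 224, 224, 224, 222, 221, 221, 222, 222, 222, 223, 225, 225, 224, 223, 223, 224, 223, 222, 228, 200, 199, 230, 230, 230, 229, 228, 229, 230, 230, 229, 228, 228, 183, 195, 223, 220]
405 [232, 231, 231, 231, 232, 229, 226, 226, 225, 225, 225, 225, 225, 225, 226, 226, 225, 224, 223, 224, 225, 226, 225, 224, 226, 226, 225, 224, 225, 225, 224, 223, 230, 210, 207, 229, 229, 230, 229, 228, 229, 230, 230, 229, 228, 227, 174, 196, 225, 225]
[[ 0.5108 -0.1366  0.004 ]
 [ 0.4285 -0.1344  0.004 ]]
```

The plate bar is at y = -0.067, so the tip is at about -0.2505, and the centre is at x ≈ 0.481. Re-gripping the carry bar.

Request:
apply_moves(series=[{"x": 0, "y": 0, "z": 0.025, "wx": 0, "wy": 0, "wz": 0, "grip": 70}, {"x": 0, "y": 0, "z": 0.05, "wx": 0, "wy": 0, "wz": 0, "grip": 70}, {"x": 0, "y": 0, "z": 0.068, "wx": 0, "wy": 0, "wz": 0, "grip": 65}, {"x": 0, "y": 0, "z": 0.077, "wx": 0, "wy": 0, "wz": 0, "grip": 60}, {"x": 0, "y": 0, "z": 0.08, "wx": 0, "wy": 0, "wz": 0, "grip": 50}, {"x": 0, "y": 0, "z": 0.08, "wx": 0, "wy": 0, "wz": 0, "grip": 40}, {"x": 0, "y": 0, "z": 0.08, "wx": 0, "wy": 0, "wz": 0, "grip": 30}, {"x": 0, "y": 0, "z": 0.08, "wx": 0, "wy": 0, "wz": 0, "grip": 24}], force=10)

```text
time_s: 33.85
eef_pos: [0.481, -0.3328, 0.1919]
orientation: [-2.593, -0.0, 0.01]
contact_force: [-0.0, -0.8, -0.1]
width: 0.0245
gripper_force: 0.0
```

Request:
apply_moves(series=[{"x": 0, "y": 0, "z": 0, "wx": 0, "wy": 0, "wz": 0, "grip": 20}, {"x": 0, "y": 0, "z": 0, "wx": 0, "wy": 0, "wz": 0, "grip": 16}, {"x": 0, "y": 0, "z": 0, "wx": 0, "wy": 0, "wz": 0, "grip": 12}, {"x": 0, "y": 0, "z": 0, "wx": 0, "wy": 0, "wz": 0, "grip": 10}, {"x": 0, "y": 0, "z": 0, "wx": 0, "wy": 0, "wz": 0, "grip": 10}, {"x": 0, "y": 0, "z": 0, "wx": 0, "wy": 0, "wz": 0, "grip": 10}, {"x": 0, "y": 0, "z": 0, "wx": 0, "wy": 0, "wz": 0, "grip": 10}, {"x": 0, "y": 0, "z": 0, "wx": 0, "wy": 0, "wz": 0, "grip": 10}])

```text
time_s: 34.65
eef_pos: [0.4809, -0.332, 0.1915]
orientation: [-2.592, 0.0, 0.011]
contact_force: [-0.3, 3.0, 5.2]
width: 0.0121
gripper_force: 10.0
```

```bash
python3 - <<'E'
from h import *
np.set_printoptions(precision=4,suppress=True)
o=robot.get_obs(); print(o['time_s'],o['eef_pos'],o['orientation'],o['contact_force'],o['wrist_torque'],o['width'],o['gripper_force'])
R0=Ro.from_euler('xyz',o['orientation']); a0=R0.as_matrix()[:,2]; A0=np.arctan2(a0[1],-a0[2]); print('tool tilt',np.degrees(A0))
# rigid rotation of TCP about pivot (rear edge) by -(31-d), with unit tilt assumed equal to tool tilt 
piv=np.array([-.268,0.]); r=o['eef_pos'][1:]-piv; print('r',r)
for d in list(range(2,32,2)):
    b=np.radians(d)                      # rotate top toward +y by b
    v=np.array([r[0]*np.cos(b)+r[1]*np.sin(b),-r[0]*np.sin(b)+r[1]*np.cos(b)])+piv
    print(d,np.round(v,4),to_tool([o['eef_pos'][0],*v]),round(-b,4))
E
```

```text
34.65 [ 0.4809 -0.332   0.1915] [-2.5922  0.0003  0.0109] [-0.2815  2.9505  5.2032] [0.7596 0.0308 0.1669] 0.01212545167967273 9.984185770154
tool tilt 31.476398281103847
r [-0.064   0.1915]
2 [-0.3253  0.1937] [ 0.0001 -0.0068  0.0017] -0.0349
4 [-0.3185  0.1955] [ 0.0001 -0.0136  0.0036] -0.0698
6 [-0.3117  0.1972] [ 0.0002 -0.0203  0.0058] -0.1047
8 [-0.3047  0.1986] [ 0.0003 -0.0269  0.0082] -0.1396
10 [-0.2978  0.1997] [ 0.0004 -0.0335  0.0109] -0.1745
12 [-0.2908  0.2007] [ 0.0004 -0.0399  0.0137] -0.2094
14 [-0.2838  0.2013] [ 0.0005 -0.0463  0.0168] -0.2443
16 [-0.2768  0.2018] [ 0.0006 -0.0525  0.0201] -0.2793
18 [-0.2697  0.2019] [ 0.0007 -0.0586  0.0237] -0.3142
20 [-0.2627  0.2019] [ 0.0008 -0.0646  0.0274] -0.3491
22 [-0.2556  0.2016] [ 0.0008 -0.0704  0.0313] -0.384
24 [-0.2486  0.201 ] [ 0.0009 -0.0761  0.0355] -0.4189
26 [-0.2416  0.2002] [ 0.001  -0.0817  0.0398] -0.4538
28 [-0.2346  0.1992] [ 0.0011 -0.0871  0.0443] -0.4887
30 [-0.2277  0.1979] [ 0.0011 -0.0923  0.0491] -0.5236
```

Request:
apply_moves(series=[{"x": 0, "y": -0.0068, "z": 0.0017, "wx": -0.035, "wy": 0, "wz": 0, "grip": 10}, {"x": 0, "y": -0.0136, "z": 0.0036, "wx": -0.07, "wy": 0, "wz": 0, "grip": 10}, {"x": 0, "y": -0.0203, "z": 0.0058, "wx": -0.105, "wy": 0, "wz": 0, "grip": 10}, {"x": 0, "y": -0.0269, "z": 0.0082, "wx": -0.14, "wy": 0, "wz": 0, "grip": 10}, {"x": 0, "y": -0.0335, "z": 0.0109, "wx": -0.1745, "wy": 0, "wz": 0, "grip": 10}, {"x": 0, "y": -0.0399, "z": 0.0137, "wx": -0.209, "wy": 0, "wz": 0, "grip": 10}, {"x": 0, "y": -0.0463, "z": 0.0168, "wx": -0.244, "wy": 0, "wz": 0, "grip": 10}, {"x": 0, "y": -0.0525, "z": 0.02, "wx": -0.279, "wy": 0, "wz": 0, "grip": 10}])

```text
time_s: 35.45
eef_pos: [0.4801, -0.2778, 0.2026]
orientation: [-2.875, -0.0, 0.009]
contact_force: [-2.2, -0.9, 6.6]
width: 0.0116
gripper_force: 10.0
```

```bash
python3 - <<'E'
from h import *
np.set_printoptions(precision=4,suppress=True)
o=robot.get_obs(); print(o['time_s'],o['eef_pos'],o['orientation'],o['contact_force'],o['wrist_torque'],o['width'],o['gripper_force'])
R0=Ro.from_euler('xyz',o['orientation']); a0=R0.as_matrix()[:,2]; A0=np.arctan2(a0[1],-a0[2]); print('tool tilt',np.degrees(A0))
piv=np.array([-.268,0.]); r=o['eef_pos'][1:]-piv; 
for d in list(range(1,17,1)):
    b=np.radians(d)
    v=np.array([r[0]*np.cos(b)+r[1]*np.sin(b),-r[0]*np.sin(b)+r[1]*np.cos(b)])+piv
    print(d,to_tool([o['eef_pos'][0],*v]),round(-b,4))
print('final',to_tool([o['eef_pos'][0],-.2224,.2018]),-A0)
E
```

```text
35.45 [ 0.4801 -0.2778  0.2026] [-2.8753 -0.0004  0.0094] [-2.2366 -0.9182  6.577 ] [0.2345 0.3025 0.1486] 0.011622441029077902 9.993146359920502
tool tilt 15.256293479025853
1 [ 0.     -0.0034  0.0008] -0.0175
2 [ 0.0001 -0.0069  0.0017] -0.0349
3 [ 0.0001 -0.0103  0.0026] -0.0524
4 [ 0.0001 -0.0137  0.0035] -0.0698
5 [ 0.0002 -0.0171  0.0046] -0.0873
6 [ 0.0002 -0.0205  0.0057] -0.1047
7 [ 0.0002 -0.0238  0.0068] -0.1222
8 [ 0.0003 -0.0271  0.008 ] -0.1396
9 [ 0.0003 -0.0304  0.0093] -0.1571
10 [ 0.0003 -0.0337  0.0106] -0.1745
11 [ 0.0004 -0.037   0.012 ] -0.192
12 [ 0.0004 -0.0402  0.0134] -0.2094
13 [ 0.0004 -0.0434  0.0149] -0.2269
14 [ 0.0005 -0.0466  0.0165] -0.2443
15 [ 0.0005 -0.0498  0.0181] -0.2618
16 [ 0.0005 -0.0529  0.0198] -0.2793
final [ 0.0005 -0.0533  0.0153] -0.2662725528595416
```

Request:
apply_moves(series=[{"x": 0, "y": -0.0069, "z": 0.0016, "wx": -0.035, "wy": 0, "wz": 0, "grip": 10}, {"x": 0, "y": -0.0137, "z": 0.0033, "wx": -0.07, "wy": 0, "wz": 0, "grip": 10}, {"x": 0, "y": -0.0205, "z": 0.0053, "wx": -0.105, "wy": 0, "wz": 0, "grip": 10}, {"x": 0, "y": -0.0271, "z": 0.0075, "wx": -0.14, "wy": 0, "wz": 0, "grip": 10}, {"x": 0, "y": -0.0325, "z": 0.0092, "wx": -0.166, "wy": 0, "wz": 0, "grip": 10}, {"x": 0, "y": -0.0375, "z": 0.0108, "wx": -0.192, "wy": 0, "wz": 0, "grip": 10}, {"x": 0, "y": -0.0423, "z": 0.0123, "wx": -0.214, "wy": 0, "wz": 0, "grip": 10}, {"x": 0, "y": -0.046, "z": 0.0134, "wx": -0.231, "wy": 0, "wz": 0, "grip": 10}])

```text
time_s: 36.25
eef_pos: [0.48, -0.2299, 0.2039]
orientation: [-3.107, -0.003, 0.01]
contact_force: [-3.0, 1.2, 13.0]
width: 0.0116
gripper_force: 10.0
```

```bash
python3 - <<'E'
from h import *
np.set_printoptions(precision=4,suppress=True)
o=robot.get_obs(); print(o['wrist_torque'],o['width'],o['gripper_force'])
plan([.4805,-.223,.2018],[-np.pi,0,.01])
E
```

```text
[0.225  0.6452 0.0766] 0.011639871479441857 9.991542398929596
t 36.25 pos [ 0.48   -0.2299  0.2039] rpy [-3.107  -0.0029  0.0098] shift [ 0.0005 -0.0068  0.0023] turn [-0.0346 -0.0029 -0.0001] F [-3.   1.2 13. ]
```

Request:
apply_moves(series=[{"x": 0, "y": -0.0015, "z": 0, "wx": -0.008, "wy": 0, "wz": 0, "grip": 10}, {"x": 0, "y": -0.003, "z": 0, "wx": -0.016, "wy": 0, "wz": 0, "grip": 10}, {"x": 0, "y": -0.0045, "z": 0, "wx": -0.024, "wy": 0, "wz": 0, "grip": 10}, {"x": 0, "y": -0.006, "z": 0, "wx": -0.034, "wy": 0, "wz": 0, "grip": 10}, {"x": 0, "y": -0.006, "z": 0, "wx": -0.034, "wy": 0, "wz": 0, "grip": 10}, {"x": 0, "y": -0.006, "z": 0, "wx": -0.034, "wy": 0, "wz": 0, "grip": 10}, {"x": 0, "y": -0.006, "z": 0, "wx": -0.034, "wy": 0, "wz": 0, "grip": 10}, {"x": 0, "y": -0.006, "z": 0, "wx": -0.034, "wy": 0, "wz": 0, "grip": 10}])

```text
time_s: 37.05
eef_pos: [0.4799, -0.224, 0.2035]
orientation: [-3.139, -0.002, 0.01]
contact_force: [-2.6, 2.0, 10.1]
width: 0.012
gripper_force: 10.0
```

```bash
python3 - <<'E'
from h import *
np.set_printoptions(precision=4,suppress=True)
o=robot.get_obs(); print(o['wrist_torque'],o['eef_pos'],o['orientation'],o['contact_force'])
E
```

```text
[ 0.2432  0.5231 -0.0022] [ 0.4799 -0.224   0.2035] [-3.1394 -0.0021  0.0096] [-2.645   2.0001 10.0566]
```

Request:
apply_moves(series=[{"x": 0, "y": 0, "z": -0.001, "wx": 0, "wy": 0, "wz": 0, "grip": 14}, {"x": 0, "y": 0, "z": -0.001, "wx": 0, "wy": 0, "wz": 0, "grip": 20}, {"x": 0, "y": 0, "z": -0.001, "wx": 0, "wy": 0, "wz": 0, "grip": 40}, {"x": 0, "y": 0, "z": -0.001, "wx": 0, "wy": 0, "wz": 0, "grip": 60}, {"x": 0, "y": 0, "z": -0.001, "wx": 0, "wy": 0, "wz": 0, "grip": 70}, {"x": 0, "y": 0, "z": -0.01, "wx": 0, "wy": 0, "wz": 0, "grip": 70}, {"x": 0, "y": 0, "z": -0.05, "wx": 0, "wy": 0, "wz": 0, "grip": 70}, {"x": 0, "y": 0, "z": -0.1, "wx": 0, "wy": 0, "wz": 0, "grip": 70}])

```text
time_s: 37.85
eef_pos: [0.479, -0.2233, 0.3001]
orientation: [-3.134, 0.005, 0.01]
contact_force: [1.3, -0.8, 1.2]
width: 0.0603
gripper_force: 0.0
```

Request:
apply_moves(series=[{"x": 0, "y": 0, "z": -0.04, "wx": 0, "wy": 0, "wz": 0, "grip": 70}, {"x": 0, "y": -0.02, "z": -0.06, "wx": 0, "wy": 0, "wz": 0, "grip": 70}, {"x": 0, "y": -0.06, "z": -0.06, "wx": 0, "wy": 0, "wz": 0, "grip": 70}, {"x": 0, "y": -0.1, "z": -0.06, "wx": 0, "wy": 0, "wz": 0, "grip": 60}, {"x": 0, "y": -0.14, "z": -0.06, "wx": 0, "wy": 0, "wz": 0, "grip": 50}, {"x": 0, "y": -0.155, "z": -0.04, "wx": 0, "wy": 0, "wz": 0, "grip": 50}, {"x": 0, "y": -0.16, "z": -0.02, "wx": 0, "wy": 0, "wz": 0, "grip": 50}, {"x": 0, "y": -0.16, "z": -0.02, "wx": 0, "wy": 0, "wz": 0, "grip": 50}])

```text
time_s: 38.65
eef_pos: [0.4775, -0.0628, 0.3199]
orientation: [-3.135, 0.004, 0.012]
contact_force: [-0.1, -0.3, -0.0]
width: 0.0438
gripper_force: 0.0
```

```bash
python3 - <<'E'
from h import *
np.set_printoptions(precision=4,suppress=True)
w=shot('wrist','pics/q1.png').mean(2).astype(int); t=shot('top','pics/q1t.png').mean(2).astype(int)
plan([.481,-.067,.004],[-np.pi,0,.015])
print('exp top: frontbot, fronttop, backtop, bar',proj('top',[[.48,-.178,.004],[.48,-.178,.204],[.48,-.268,.204],[.48,-.067,.046]]).round(1))
for r in (275,282): print(r,list(zip(range(364,472),t[r-1:r+2,364:472].mean(0).astype(int).tolist())) if 0 else t[r-1:r+2,364:472].mean(0).astype(int).tolist())
E
```

```text
t 38.75 pos [ 0.478  -0.0639  0.3225] rpy [-3.1365  0.0009  0.0105] shift [0.0033 0.0048 0.3185] turn [-0.0051  0.0009 -0.0045] F [-0.2  0.4  0.7]
exp top: frontbot, fronttop, backtop, bar [[409.3 282.3]
 [423.4 277.2]
 [458.6 276.9]
 [373.2 281.7]]
275 [126, 223, 228, 220, 42, 57, 63, 67, 77, 90, 103, 111, 114, 116, 117, 118, 119, 120, 121, 116, 102, 101, 102, 107, 113, 115, 117, 117, 118, 120, 121, 121, 122, 123, 124, 125, 126, 126, 127, 128, 129, 129, 130, 130, 132, 132, 133, 134, 135, 136, 137, 139, 140, 141, 143, 144, 146, 147, 149, 150, 152, 153, 155, 155, 157, 158, 159, 161, 162, 163, 164, 165, 167, 167, 169, 170, 171, 172, 173, 174, 175, 156, 118, 100, 118, 144, 172, 189, 191, 193, 194, 195, 197, 199, 200, 190, 125, 71, 51, 41, 49, 41, 47, 40, 47, 43, 45, 43]
282 [94, 123, 120, 71, 76, 106, 99, 94, 87, 86, 81, 76, 77, 74, 74, 73, 75, 85, 66, 69, 69, 66, 61, 63, 75, 89, 99, 113, 118, 116, 114, 111, 107, 105, 102, 102, 100, 100, 102, 108, 110, 112, 104, 92, 104, 115, 126, 119, 114, 107, 95, 88, 89, 94, 99, 103, 104, 104, 107, 112, 115, 116, 117, 119, 119, 121, 121, 122, 123, 124, 125, 125, 126, 127, 128, 129, 129, 128, 118, 99, 92, 105, 118, 131, 146, 149, 151, 152, 153, 154, 156, 158, 158, 142, 140, 149, 150, 147, 40, 47, 41, 48, 41, 44, 42, 49, 42, 46]
```

```bash
python3 - <<'E'
from h import *
np.set_printoptions(precision=1,suppress=True)
w=shot('wrist','pics/q2.png'); g=w.mean(2).astype(int)
P=[[.48,-.178,.004],[.48,-.178,.204],[.48,-.268,.204],[.48,-.22,.242],[.48,-.067,.047],[.52,-.178,.004],[.52,-.178,.204]]
print(proj('wrist',P))
for r in (150,170,190): print(r,g[r,300:640:3].tolist())
s=shot('side','pics/q2s.png')
E
```

```text
[[411.9 195. ]
 [469.2 229.4]
 [586.8 230.7]
 [551.5 242. ]
 [320.7 198.9]
 [413.9 161.6]
 [474.4 175.7]]
150 [167, 166, 167, 167, 167, 167, 166, 167, 167, 167, 167, 166, 166, 166, 167, 167, 167, 167, 167, 166, 166, 167, 167, 167, 111, 112, 111, 111, 111, 109, 168, 165, 165, 166, 167, 166, 165, 165, 165, 165, 164, 164, 162, 162, 161, 162, 162, 162, 163, 164, 164, 164, 165, 165, 164, 164, 165, 164, 164, 164, 165, 124, 123, 164, 163, 164, 163, 163, 162, 163, 163, 163, 163, 163, 163, 163, 163, 164, 163, 164, 106, 86, 47, 51, 44, 46, 49, 46, 44, 45, 43, 43, 44, 54, 42, 43, 42, 51, 39, 42, 43, 77, 79, 80, 80, 81, 77, 77, 83, 84, 84, 78, 78, 76]
170 [168, 168, 168, 168, 168, 168, 98, 152, 153, 158, 157, 156, 155, 155, 155, 155, 155, 154, 154, 154, 155, 155, 154, 155, 156, 156, 156, 157, 156, 158, 157, 158, 158, 158, 159, 155, 104, 55, 46, 50, 55, 61, 66, 69, 75, 74, 75, 73, 69, 64, 60, 53, 46, 66, 89, 107, 112, 118, 124, 137, 150, 151, 152, 152, 153, 152, 154, 156, 156, 157, 159, 159, 162, 162, 163, 165, 162, 167, 166, 166, 167, 168, 169, 169, 170, 171, 170, 171, 173, 174, 175, 175, 176, 181, 179, 33, 50, 41, 40, 40, 74, 76, 75, 76, 74, 74, 75, 73, 74, 74, 74, 74, 72, 73]
190 [167, 168, 168, 168, 172, 114, 96, 152, 154, 156, 155, 153, 153, 152, 152, 152, 151, 151, 152, 152, 152, 152, 151, 152, 152, 152, 152, 152, 152, 152, 153, 154, 153, 155, 101, 101, 102, 34, 44, 49, 49, 56, 55, 59, 82, 87, 65, 68, 81, 82, 69, 64, 58, 46, 45, 46, 48, 63, 139, 175, 188, 187, 187, 186, 186, 186, 186, 185, 185, 185, 185, 172, 119, 93, 76, 76, 77, 76, 73, 72, 49, 48, 47, 47, 47, 46, 42, 191, 186, 185, 185, 184, 184, 184, 179, 39, 40, 39, 41, 61, 74, 73, 71, 74, 71, 71, 70, 72, 70, 70, 70, 71, 74, 69]
```

The unit stands upright on the plate, with its front at y ≈ -0.178. Next: grip the plate bar and draw out.

Request:
apply_moves(series=[{"x": 0.003, "y": 0.003, "z": 0.05, "wx": -0.005, "wy": 0, "wz": -0.004, "grip": 50}, {"x": 0.003, "y": 0.003, "z": 0.1, "wx": -0.005, "wy": 0, "wz": -0.004, "grip": 50}, {"x": 0.003, "y": 0.003, "z": 0.15, "wx": -0.005, "wy": 0, "wz": -0.004, "grip": 50}, {"x": 0.003, "y": 0.003, "z": 0.2, "wx": -0.005, "wy": 0, "wz": -0.004, "grip": 50}, {"x": 0.003, "y": 0.003, "z": 0.24, "wx": -0.005, "wy": 0, "wz": -0.004, "grip": 50}, {"x": 0.003, "y": 0.003, "z": 0.27, "wx": -0.005, "wy": 0, "wz": -0.004, "grip": 50}, {"x": 0.003, "y": 0.003, "z": 0.28, "wx": -0.005, "wy": 0, "wz": -0.004, "grip": 50}, {"x": 0.003, "y": 0.003, "z": 0.28, "wx": -0.005, "wy": 0, "wz": -0.004, "grip": 50}], force=25)

```text
time_s: 39.65
eef_pos: [0.4806, -0.0656, 0.0415]
orientation: [-3.141, 0.002, 0.014]
contact_force: [0.1, -0.3, 0.2]
width: 0.0439
gripper_force: 0.0
```

```bash
python3 - <<'E'
from h import *
plan([.481,-.066,.004],[-np.pi,0,.015])
E
```

```text
t 39.65 pos [ 0.4806 -0.0656  0.0415] rpy [-3.1409e+00  2.5000e-03  1.3600e-02] shift [0.0005 0.0004 0.0375] turn [-0.0007  0.0025 -0.0014] F [ 0.1 -0.3  0.2]
```

Request:
apply_moves(series=[{"x": 0, "y": 0, "z": 0.02, "wx": 0, "wy": 0, "wz": 0, "grip": 50}, {"x": 0, "y": 0, "z": 0.033, "wx": 0, "wy": 0, "wz": 0, "grip": 45}, {"x": 0, "y": 0, "z": 0.037, "wx": 0, "wy": 0, "wz": 0, "grip": 30}, {"x": 0, "y": 0, "z": 0.037, "wx": 0, "wy": 0, "wz": 0, "grip": 20}, {"x": 0, "y": 0, "z": 0.037, "wx": 0, "wy": 0, "wz": 0, "grip": 10}, {"x": 0, "y": 0, "z": 0.037, "wx": 0, "wy": 0, "wz": 0, "grip": 3}, {"x": 0, "y": 0, "z": 0.037, "wx": 0, "wy": 0, "wz": 0, "grip": 3}, {"x": 0, "y": 0, "z": 0.037, "wx": 0, "wy": 0, "wz": 0, "grip": 3}], force=35)

```text
time_s: 40.45
eef_pos: [0.4816, -0.0666, 0.006]
orientation: [3.139, -0.001, 0.014]
contact_force: [0.7, -5.1, 1.2]
width: 0.009
gripper_force: 35.0
```

Request:
apply_moves(series=[{"x": 0, "y": 0, "z": 0, "wx": 0, "wy": 0, "wz": 0, "grip": 3}, {"x": 0, "y": 0, "z": 0, "wx": 0, "wy": 0, "wz": 0, "grip": 3}, {"x": 0, "y": 0, "z": 0, "wx": 0, "wy": 0, "wz": 0, "grip": 3}, {"x": 0, "y": 0, "z": 0, "wx": 0, "wy": 0, "wz": 0, "grip": 3}, {"x": 0, "y": 0, "z": 0, "wx": 0, "wy": 0, "wz": 0, "grip": 3}, {"x": 0, "y": 0, "z": 0, "wx": 0, "wy": 0, "wz": 0, "grip": 3}, {"x": 0, "y": -0.001, "z": 0, "wx": 0, "wy": 0, "wz": 0, "grip": 3}, {"x": 0, "y": -0.002, "z": 0, "wx": 0, "wy": 0, "wz": 0, "grip": 3}])

```text
time_s: 41.25
eef_pos: [0.4816, -0.0654, 0.006]
orientation: [3.138, -0.001, 0.013]
contact_force: [0.4, -7.9, 0.6]
width: 0.0089
gripper_force: 35.0
```

Request:
apply_moves(series=[{"x": 0, "y": -0.003, "z": 0, "wx": 0, "wy": 0, "wz": 0, "grip": 3}, {"x": 0, "y": -0.008, "z": 0, "wx": 0, "wy": 0, "wz": 0, "grip": 3}, {"x": 0, "y": -0.015, "z": 0, "wx": 0, "wy": 0, "wz": 0, "grip": 3}, {"x": 0, "y": -0.023, "z": 0, "wx": 0, "wy": 0, "wz": 0, "grip": 3}, {"x": 0, "y": -0.031, "z": 0, "wx": 0, "wy": 0, "wz": 0, "grip": 3}, {"x": 0, "y": -0.039, "z": 0, "wx": 0, "wy": 0, "wz": 0, "grip": 3}, {"x": 0, "y": -0.047, "z": 0, "wx": 0, "wy": 0, "wz": 0, "grip": 3}, {"x": 0, "y": -0.055, "z": 0, "wx": 0, "wy": 0, "wz": 0, "grip": 3}])

```text
time_s: 42.05
eef_pos: [0.4807, -0.0101, 0.006]
orientation: [3.138, -0.001, 0.013]
contact_force: [0.5, -8.9, 1.5]
width: 0.0087
gripper_force: 35.0
```

Request:
apply_moves(series=[{"x": 0, "y": -0.008, "z": 0, "wx": 0, "wy": 0, "wz": 0, "grip": 3}, {"x": 0, "y": -0.016, "z": 0, "wx": 0, "wy": 0, "wz": 0, "grip": 3}, {"x": 0, "y": -0.024, "z": 0, "wx": 0, "wy": 0, "wz": 0, "grip": 3}, {"x": 0, "y": -0.032, "z": 0, "wx": 0, "wy": 0, "wz": 0, "grip": 3}, {"x": 0, "y": -0.04, "z": 0, "wx": 0, "wy": 0, "wz": 0, "grip": 3}, {"x": 0, "y": -0.048, "z": 0, "wx": 0, "wy": 0, "wz": 0, "grip": 3}, {"x": 0, "y": -0.054, "z": 0, "wx": 0, "wy": 0, "wz": 0, "grip": 3}, {"x": 0, "y": -0.057, "z": 0, "wx": 0, "wy": 0, "wz": 0, "grip": 3}])

```text
time_s: 42.85
eef_pos: [0.4799, 0.0471, 0.006]
orientation: [3.138, -0.001, 0.014]
contact_force: [0.7, -9.5, 0.7]
width: 0.0089
gripper_force: 35.0
```

```bash
python3 - <<'E'
from h import *
np.set_printoptions(precision=1,suppress=True)
g=shot('wrist','pics/r1.png').mean(2).astype(int); o=robot.get_obs(); print(o['time_s'],o['contact_force'],o['eef_pos'].round(4).tolist(),o['width'],o['gripper_force'])
shot('top','pics/r1t.png')
E
```

```text
42.9 [ 1.1 -6.6  1.2] [0.4799, 0.0474, 0.006] 0.009105360674620411 34.99992370605469
```

Releasing and backing off, then checking.

Request:
apply_moves(series=[{"x": 0, "y": 0, "z": 0, "wx": 0, "wy": 0, "wz": 0, "grip": 10}, {"x": 0, "y": 0, "z": 0, "wx": 0, "wy": 0, "wz": 0, "grip": 25}, {"x": 0, "y": 0, "z": 0, "wx": 0, "wy": 0, "wz": 0, "grip": 45}, {"x": 0, "y": 0, "z": 0, "wx": 0, "wy": 0, "wz": 0, "grip": 50}, {"x": 0, "y": 0, "z": -0.02, "wx": 0, "wy": 0, "wz": 0, "grip": 50}, {"x": 0, "y": 0, "z": -0.06, "wx": 0, "wy": 0, "wz": 0, "grip": 50}, {"x": 0, "y": 0, "z": -0.11, "wx": 0, "wy": 0, "wz": 0, "grip": 50}, {"x": 0, "y": 0, "z": -0.16, "wx": 0, "wy": 0, "wz": 0, "grip": 50}])

```text
time_s: 43.75
eef_pos: [0.4787, 0.049, 0.1661]
orientation: [-3.141, 0.002, 0.015]
contact_force: [0.4, -0.3, 0.2]
width: 0.0439
gripper_force: 0.0
```

Request:
apply_moves(series=[{"x": 0, "y": 0, "z": -0.05, "wx": 0, "wy": 0, "wz": 0, "grip": 50}, {"x": 0, "y": 0, "z": -0.1, "wx": 0, "wy": 0, "wz": 0, "grip": 50}, {"x": 0, "y": -0.04, "z": -0.14, "wx": 0, "wy": 0, "wz": 0, "grip": 50}, {"x": 0, "y": -0.085, "z": -0.15, "wx": 0, "wy": 0, "wz": 0, "grip": 50}, {"x": 0, "y": -0.13, "z": -0.15, "wx": 0, "wy": 0, "wz": 0, "grip": 50}, {"x": 0, "y": -0.17, "z": -0.15, "wx": 0, "wy": 0, "wz": 0, "grip": 50}, {"x": 0, "y": -0.18, "z": -0.15, "wx": 0, "wy": 0, "wz": 0, "grip": 50}, {"x": 0, "y": -0.18, "z": -0.15, "wx": 0, "wy": 0, "wz": 0, "grip": 50}])

```text
time_s: 44.55
eef_pos: [0.4765, 0.2299, 0.3143]
orientation: [3.142, 0.002, 0.017]
contact_force: [0.0, -0.5, 0.6]
width: 0.0439
gripper_force: 0.0
```

```bash
python3 - <<'E'
from h import *
np.set_printoptions(precision=4,suppress=True)
t=shot('top','pics/f.png').mean(2).astype(int); o=robot.get_obs(); print(o['time_s'],o['contact_force'],o['eef_pos'])
print('exp bar,frontbot,fronttop,backtop,stackedge',proj('top',[[.48,.0475,.047],[.48,-.065,.004],[.48,-.065,.204],[.48,-.155,.204],[.49,-.333,.111]]).round(1).tolist())
for r in (270,280): print(r,t[r-1:r+2,320:480].mean(0).astype(int).tolist())
for c in (400,408): print(c,t[245:310,c-1:c+2].mean(1).astype(int).tolist())
t0=cv2.imread('pics/top0.png').mean(2)
d=np.abs(t-t0)>40
for n,(y,x) in dict(viala=(253,399),stop=(255,439),dish=(275,508),weight=(252,297),beaker=(270,152),vialb=(227,257)).items(): print(n,d[y-8:y+8,x-8:x+8].sum())
g=t[230:310,190:330].astype(np.uint8); print(cv2.HoughCircles(g,3,1,20,param1=100,param2=10,minRadius=6,maxRadius=10), proj('top',[[.4575,.3367,.03]]))
E
```

```text
44.6 [ 0.6426 -0.1167  0.0728] [0.4767 0.2286 0.3146]
exp bar,frontbot,fronttop,backtop,stackedge [[333.0, 281.9], [371.0, 282.6], [378.8, 277.5], [414.3, 277.2], [472.3, 275.6]]
270 [229, 229, 229, 229, 229, 229, 229, 229, 229, 229, 226, 188, 204, 229, 205, 182, 182, 188, 226, 226, 226, 226, 223, 222, 223, 223, 223, 223, 224, 223, 223, 217, 216, 214, 216, 221, 221, 222, 222, 222, 222, 221, 216, 217, 219, 220, 224, 220, 163, 48, 21, 27, 42, 56, 64, 25, 40, 88, 202, 243, 244, 244, 244, 244, 244, 244, 244, 244, 243, 237, 192, 175, 158, 45, 38, 45, 42, 151, 242, 244, 244, 244, 244, 244, 244, 244, 244, 244, 244, 243, 231, 213, 229, 229, 229, 229, 229, 229, 228, 228, 228, 229, 229, 229, 228, 229, 229, 229, 228, 229, 228, 229, 228, 229, 229, 228, 228, 228, 228, 228, 228, 228, 228, 228, 228, 228, 228, 228, 228, 228, 228, 228, 228, 228, 228, 228, 228, 197, 153, 147, 110, 44, 45, 40, 47, 41, 45, 41, 46, 41, 45, 49, 79, 99, 98, 98, 100, 100, 100, 99]
280 [229, 229, 229, 229, 229, 229, 229, 229, 226, 168, 148, 132, 188, 221, 210, 198, 220, 220, 220, 220, 219, 219, 219, 219, 219, 219, 219, 219, 
[... 682 characters left out ...]
, 147, 178, 166, 183, 185, 208, 238, 244, 244, 244, 244, 244, 244, 244, 244, 244, 244, 244, 244, 244, 244, 244, 244, 244, 244, 244, 244, 244, 244, 244, 244, 244, 244, 244, 244, 242, 239, 239, 239, 239, 242, 244, 236, 171, 112, 193, 226, 227, 227, 228, 227, 226, 225, 176, 188]
408 [230, 231, 231, 229, 228, 230, 230, 231, 230, 229, 229, 228, 229, 230, 230, 234, 241, 243, 243, 244, 244, 243, 243, 244, 243, 243, 243, 243, 243, 243, 243, 243, 243, 244, 244, 244, 244, 244, 244, 244, 244, 244, 244, 244, 244, 244, 244, 244, 244, 244, 244, 244, 229, 195, 217, 227, 226, 227, 228, 228, 227, 226, 225, 169, 192]
viala 0
stop 44
dish 0
weight 6
beaker 0
vialb 111
[[[43.5 67.5  7.1]]] [[232.6424 290.6272]]
```

The unit is upright on the plate with its back about 185 mm from the stack, and the gripper is clear of everything. Handing in.

```bash
python3 -c "
from h import *
print(robot.hand_in())"
```

```text
the job is handed in; nothing more can be done
None
```

I handed the job in at about 45 s of the 72 s allowed, and no verdict came back: by my last camera measurements the unit stands flat and centred on the glide plate with its back about 185 mm from the stack, the crucible was seen standing on bare worktop right after I placed it, and the gripper is clear of everything.

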